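# Tip the tall shoe-tree carton over the tray rim and put it away in the drawer

### The job

Put the windowed shoe-tree carton from the turntable away in the open drawer, which is too low for it to stand in: first stand it upright on the tiles with its back against the near rim of the grey drip tray, let go, and push its top so that it tips over the rim and lies on its back on the tray, window up. Then take it up again as it lies, lay it gently and flat in the drawer, still window up, and push the drawer fully shut. Leave the other things where they are.

Things in the scene. Friction and masses are not known exactly. Their poses are not given: they have to be found in the camera images.
- carton_center (a point): Centre of the cardboard carton: a closed rigid box 75 mm deep (its x), 60 wide (its y), 190 tall (its z), 0.3 to 0.55 kg. Its front (-x) has a large clear window with a cedar shoe tree behind it, its back (+x) is plain card. It starts upright on the turntable, window roughly towards the robot (turned by up to 0.7 rad). The flat sides may be gripped with 10 to 40 N.
- carton_foot (a point): Middle of the carton's lower back edge, the edge it tips over: 37.5 mm behind (+x) and 95 mm below its centre, same axes. Its coated base is slick on the glazed tiles (friction about 0.14): pushed at its top, the standing carton slides and does not tip until this edge is blocked; against the rim it tips with 0.5 to 2 N and, once tilted some 22 degrees, falls over by itself.
- turntable_top (a point): Centre of the top face of the turntable: a smoked-glass disc 300 mm across, its top 22 mm above the tiles, turning freely on a steel bearing foot that is fixed. It turns when something on it is pushed sideways. The things on it are at most 96 mm tall, the carton apart.
- tray_rim (a point): Middle of the top outer edge of the near rim of the grey enamelled drip tray. Its x points away from the robot over the tray, so the rim's outer face looks to -x. The tray is fixed, 250 mm long (x) by 200 mm wide (y); its upright rim is 10 mm high above the tiles (z = 0) and 4 mm thick all round, its floor 4 mm above the tiles.
- drawer_floor (a point): Centre of the drawer's inner floor (moves with it), x pointing into the chest. From here it is 142 mm to the front board and 136 mm to the rear wall inside; 170 mm wide inside (y). Side and rear walls stand 44 mm above this floor, the 15 mm front board 89 mm. Pulled out, 220 mm behind the front board lie open; the rest is under the chest's top board (fixed, 125 mm tall), 91 mm above this floor.
- drawer_handle (a point): Middle of the steel bar handle on the drawer's front, 11 mm thick and 110 mm long along y, 35 mm out from the front board, 78 mm above the tiles. Pushing on it shuts the drawer.
- drawer (a joint): How far the drawer is pushed in, in m: 0 is fully pulled out towards the robot, 0.235 is fully shut (its stop); it starts at 0 to 0.013. It slides with about 1.5 N of friction and stays where it is left.
- key_dish: Shallow glazed ceramic dish 88 mm across and 28 mm high, on the turntable. Origin: centre of its underside. To be left alone.
- heel_stand: Chrome heel stand, a round foot 66 mm across with a thin post, 96 mm tall, on the turntable. Origin: centre of its underside. To be left alone.
- toe_cap: Green rubber rain-boot toe cap, 78 mm long, 66 mm wide, 64 mm high, on the turntable. Origin: centre of its underside. To be left alone.
- doorstop: Bell-shaped brass doorstop, 68 mm across and 84 mm tall, on the turntable. Origin: centre of its underside. To be left alone.
- shoe_tree_1: Slim cedar shoe tree 230 mm long, 48 mm wide, 48 mm high, lying on the tiles beyond the turntable. Origin: centre of its underside. To be left alone.
- shoe_tree_2: The second shoe tree, like the first and beside it. Origin: centre of its underside. To be left alone.
- brush: Wooden shoe brush 150 mm long (its x), 46 mm wide, 36 mm high, lying on the tiles at the robot's side of the turntable. Origin: centre of its underside. To be left alone.
Not all that is in view belongs to the job. Of the things that look like the part that bears carton_center, the smaller one is meant.

How it is judged (in metres and radians):
On the way, in this order (a step that is already met when the one before it is completed fails the run):
1. the carton stands upright and free on the tiles, its back against the tray's near rim (within 20 mm and about 14 degrees) (angle between carton_center's own z axis and vertical below 0.08 rad and x of carton_foot in the frame of tray_rim between -0.022 and 0.008 m and y of carton_center in the frame of tray_rim between -0.1 and 0.1 m and angle between the x axis of carton_center and the x axis of tray_rim, either way round below 0.25 rad and x of carton_center in the frame of tray_rim between -0.075 and -0.02 m and height (world z) of carton_center below 0.105 m and contact force between the fingers and carton below 0.3 N), for 0.2 s.
2. it tips over, its back bottom edge staying low at the rim (angle between carton_center's own z axis and vertical between 0.5 and 1.25 rad and height (world z) of carton_foot below 0.035 m and x of carton_foot in the frame of tray_rim between -0.06 and 0.03 m).
3. it lies on its back on the tray, window up, and free (angle between carton_center's own x axis and vertical above 2.95 rad and height (world z) of carton_center below 0.065 m and x of carton_center in the frame of tray_rim between 0 and 0.2 m and y of carton_center in the frame of tray_rim between -0.12 and 0.12 m and contact force between the fingers and carton below 0.3 N), for 0.2 s.
At the end, for the whole second after the job is handed in: The carton lies flat on its back (within 8 degrees) on the floor of the drawer, window up, at rest and released, and the drawer is shut to within 6 mm (x of carton_center in the frame of drawer_floor between -0.05 and 0.05 m and y of carton_center in the frame of drawer_floor between -0.06 and 0.06 m and z of carton_center in the frame of drawer_floor between 0.03 and 0.046 m and angle between carton_center's own x axis and vertical above 3 rad and value of joint drawer above 0.229 m and linear speed of carton below 0.02 m/s and contact force between the fingers and carton below 0.3 N); the robot touches nothing.
It fails at once if a thing on the turntable is shifted by more than 6 cm or knocked over (distance of any of key_dish, heel_stand, toe_cap, doorstop from where it was at the start of the episode above 0.06 m or angle between any of key_dish, heel_stand, toe_cap, doorstop's own z axis and vertical above 0.5 rad).
It fails at once if a shoe tree is shifted by more than 6 cm or knocked over (distance of any of shoe_tree_1, shoe_tree_2 from where it was at the start of the episode above 0.06 m or angle between any of shoe_tree_1, shoe_tree_2's own z axis and vertical above 0.5 rad).
It fails at once if the shoe brush is shifted by more than 6 cm or knocked over (distance of brush from where it was at the start of the episode above 0.06 m or angle between brush's own z axis and vertical above 0.5 rad).
It fails at once if the carton is dropped into the drawer from more than about 2 cm (linear speed of carton above 0.65 m/s and value of joint drawer below 0.1 m and x of carton_center in the frame of drawer_floor between -0.14 and 0.14 m and y of carton_center in the frame of drawer_floor between -0.09 and 0.09 m and z of carton_center in the frame of drawer_floor between 0 and 0.1 m).
It also fails if it takes over 69 s, if anything falls off the work surface, if the arm or the gripper's body presses on something with over 40 N, if the wrist force passes 120 N, or if a joint passes its speed limit or range.

### The arm

A 7-joint arm with a two-finger parallel gripper is mounted at the origin on the work surface. World frame = base frame: x ahead of the robot, y to its left, z up, the work surface at z = 0. Lengths are in mm, angles in degrees, forces in N, time in s.
With the tool pointing down it reaches from about 400 to 900 mm from the base axis. Payload 5.5 kg.
Tool frame: the origin (TCP) lies midway between the tips of the shut fingers; the grasp point (between the pads) lies pinch_z behind it (pinch_z is the distance from the TCP to the grasp point, in mm); z points along the fingers, y is the direction in which the jaws open and shut (so a half turn about z gives the same grasp; the last joint's range is limited). The gripper opens to 92 mm and grips with 3 to 60 N. Pads are 19 mm wide; open, the fingers measure 130 mm over their backs; the gripper's body (75 mm by 190 mm) begins 47 mm behind the grasp point.
Start: joints at [-55.967, 28.699, -24.465, 88.831, 12.651, 65.22, -12.049], TCP at [211.082, 614.772, 226.729] pointing down, gripper open.
Joint ranges: [-164.97, 164.97], [-17.58, 116.51], [-87.97, 89.64], [11.32, 138.91], [-80.73, 260.73], [10.89, 115.49], [-147.41, 147.41]. Speed limits (degrees/s): [147.25, 147.25, 180, 180, 180, 180, 180].

### API

Orientations are given as [roll, pitch, yaw] about the fixed x, y, z axes, in that order (R = Rz(yaw) Ry(pitch) Rx(roll)).
In Python, from cell import state, grab_frame, close_job, pinch_z gives the robot as it stands. The module is installed in compiled form; this text tells all that it offers.
- The arm moves only by the shell command python3 -m crank 'ROWS' [FORCE]. ROWS is a JSON object of lists of equal length, an entry for each row: "jaw": the closure, from -1 (fully open) to 1 (shut); "xyz": the shift along the tool's x, y, z in units of 0.1 m (1.0 is 0.1 m), a list of three; "angular": the turn, a rotation vector about the tool's x, y, z in units of 90 degrees (1.0 is 90 degrees), a list of three. A call has 1 to 5 rows; each row shifts and turns the commanded pose from where the row before left it, along the tool's axes as they then stand; what a row does not reach is not made up. A row lasts 1/10 s, in which the tool goes at most 50 mm and 8.59 degrees, less where a joint would pass 70% of its speed; a pose out of reach is approached as far as the arm can. A call with a number of a shift or a turn outside -1 to 1 is refused whole. A call with a gripper value outside its range is refused whole. The fingers move at their own pace and stop on an object; FORCE is the grip in N (left out, the last holds). Time passes only in rows, so rows that do not move let the fingers close. It gives the time, the measured TCP pose, the force and the opening at its end, in the units of the state.
- state(): the state, without advancing time (a new reading comes with each control period).
- grab_frame(name): name is "scene" or "top"; returns a dict with "color" (400x640x3 uint8, blue, green, red), "depth" (400x640 float32, mm along the optical axis (not along the pixel's ray), 0 where there is no reading), "mtx" (3x3 intrinsics, pixels), "dist_coeffs" ([k1, k2, p1, p2, k3] as OpenCV has them; the pictures are not rectified), "world_from_camera" (4x4, takes a point from camera to world coordinates). Camera axes: x right, y up, looking along -z (the intrinsics and any distortion apply to the point x, -y, -z); pixel columns grow to the right and rows downward; lengths in mm; the calibration is good to about 2 mm. A picture is of the moment at which its call begins.
- close_job(): hands the job in, once; it reports no verdict.
The state is a dict: "clock": time; "q": joint angles; "joint_vel": joint speeds; "joint_efforts": joint torques, N m; "tool_pos": TCP position; "eef_rot": TCP orientation; "wrist_force": force on the tool from outside, world axes, zero at the start; "moment": the same for the moment, N m; "width": opening from 0.0 (shut) to 1.0 (fully open).
Only numpy, scipy, OpenCV 4.12 (cv2) and the standard library are available. Lean on these libraries where they do the work, as an engineer would, in place of code of your own. Each camera call takes 0.05 s, during which the arm holds its last target.

## Working session

There is one attempt and no reset: what is moved stays moved. The work goes in short steps, Python scripts to look and compute and a shell command to move; the robot and the scene stay as the last step left them, time stands still between calls to the robot, and variables do not carry over. Pictures are saved under pics/ and viewed, and the job is handed in when it is done.

```bash
ls; mkdir -p pics
python3 - <<'E'
from cell import state, grab_frame, pinch_z
import cv2
print(state(), pinch_z)
for n in("scene","top"):
    f=grab_frame(n); cv2.imwrite(f"pics/{n}0.png",f["color"]); print(n,f["mtx"],f["dist_coeffs"],f["world_from_camera"])
E
```

```text
pics
{'clock': 0.0, 'q': array([-55.96669611,  28.75283731, -24.45174242,  88.89237015,
        12.65112589,  65.21961867, -12.04938323]), 'joint_vel': array([-0.08901695, -0.06103638,  0.04550592, -0.01361684,  0.04079551,
        0.03443886, -0.05249761]), 'joint_efforts': array([ 1.25182578e-03, -5.66606998e+01, -5.81591919e+00, -2.79120076e+01,
       -6.86605554e-02,  3.10069544e-02,  1.82875747e-04]), 'tool_pos': array([210.94500569, 614.0702029 , 225.67999087]), 'eef_rot': array([-1.79888525e+02, -2.55474204e-03,  1.61048865e+02]), 'wrist_force': array([0.9225917 , 0.08767418, 0.26047967]), 'moment': array([ 0.00830371,  0.00887842, -0.02196508]), 'width': 0.9992624385266313} 18.8
scene [[362.23761233   0.         317.32964928]
 [  0.         362.23761233 197.21551091]
 [  0.           0.           1.        ]] [-0.07052387  0.          0.          0.          0.        ] [[ 2.71981395e-01 -7.34613890e-01  6.21585516e-01  1.22356338e+03]
 [ 9.62253210e-01  2.01079403e-01 -1.83400747e-01 -1.71525433e+02]
 [ 9.74069182e-03  6.48004249e-01  7.61574430e-01  9.63814131e+02]
 [ 0.00000000e+00  0.00000000e+00  0.00000000e+00  1.00000000e+00]]
top [[455.22697166   0.         312.57434177]
 [  0.         455.22697166 192.19207898]
 [  0.           0.           1.        ]] [0.01418102 0.         0.         0.         0.        ] [[ 4.06636582e-03  9.96624881e-01 -8.19897062e-02  3.86109150e+02]
 [-9.99929312e-01  4.96850752e-03  1.08020857e-02  5.01296697e+01]
 [ 1.11729939e-02  8.19399852e-02  9.96574635e-01  1.38787018e+03]
 [ 0.00000000e+00  0.00000000e+00  0.00000000e+00  1.00000000e+00]]
```

View pics/scene0.png

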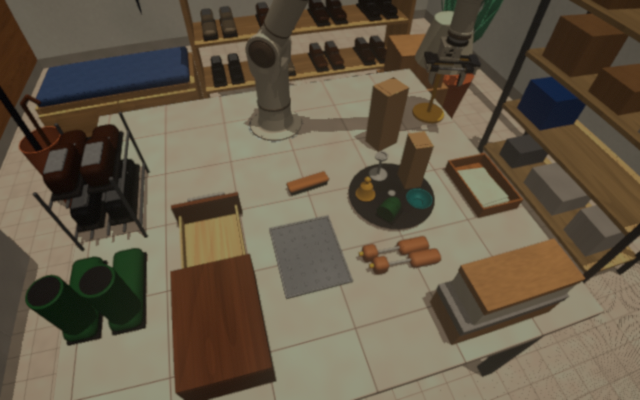

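View pics/top0.png

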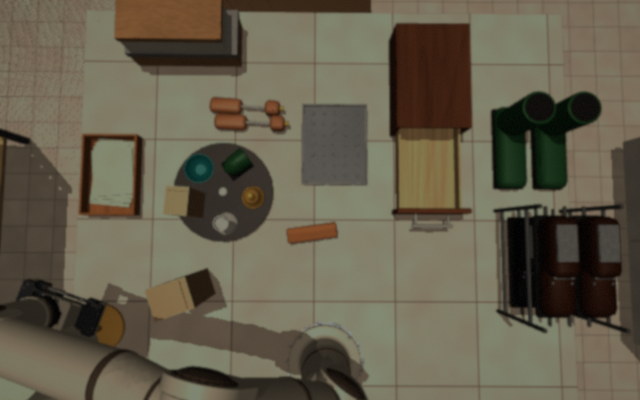

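```bash
cat > h.py <<'E'
from cell import state, grab_frame, close_job, pinch_z
import numpy as np, cv2
from scipy.spatial.transform import Rotation as R
np.set_printoptions(precision=1,suppress=True)
def cloud(f):
    h,w=f["depth"].shape
    u,v=np.meshgrid(np.arange(w),np.arange(h))
    p=cv2.undistortPoints(np.stack([u,v],-1).reshape(-1,1,2).astype(float),f["mtx"],f["dist_coeffs"]).reshape(h,w,2)
    d=f["depth"]
    c=np.stack([p[...,0]*d,-p[...,1]*d,-d],-1)
    T=f["world_from_camera"]
    return c@T[:3,:3].T+T[:3,3]
def proj(f,P):
    T=np.linalg.inv(f["world_from_camera"]); c=np.atleast_2d(P)@T[:3,:3].T+T[:3,3]
    c=c*[1,-1,-1]
    return cv2.projectPoints(c.astype(float),np.zeros(3),np.zeros(3),f["mtx"],f["dist_coeffs"])[0].reshape(-1,2)
def crop(f,u0,u1,v0,v1,k,name):
    cv2.imwrite("pics/"+name,cv2.resize(f["color"][v0:v1,u0:u1],None,fx=k,fy=k,interpolation=cv2.INTER_CUBIC))
def st():
    s=state(); print("t",round(s["clock"],2),"pos",s["tool_pos"],"rot",s["eef_rot"],"F",s["wrist_force"],"w",round(s["width"]*92,1),"q",s["q"]); return s
def rot(): return R.from_euler("xyz",state()["eef_rot"],degrees=True)
def goto(pos,rpy=None):
    """print tool-frame shift (units) and rotation needed from the measured pose"""
    s=state(); r=rot()
    print("shift tool axes (0.1m):",np.round(r.inv().apply(np.array(pos)-s["tool_pos"])/100,3))
    if rpy is not None:
        d=(r.inv()*R.from_euler("xyz",rpy,degrees=True)).as_rotvec(degrees=True)
        print("turn deg",d,"units",np.round(d/90,3))
E
python3 - <<'E'
from h import *
f=grab_frame("top"); C=cloud(f); np.save("/tmp/c0.npy",C)
g=grab_frame("scene"); G=cloud(g)
crop(f,150,300,80,250,4,"topA.png"); crop(f,290,480,80,250,4,"topB.png")
crop(g,340,450,70,240,4,"scA.png"); crop(g,160,360,180,310,4,"scB.png")
# carton top
for nm,X in(("top",C),("scene",G)):
    m=(X[...,2]>195)&(X[...,2]<225)&(X[...,0]>400)&(X[...,0]<700)&(X[...,1]>150)&(X[...,1]<450)
    P=X[m]; print(nm,m.sum(),P.mean(0),P[:,2].min(),P[:,2].max(),cv2.minAreaRect(P[:,:2].astype(np.float32)))
    m=(X[...,2]>225)&(X[...,2]<330)&(X[...,0]>100)&(X[...,0]<500)&(X[...,1]>200)&(X[...,1]<500); P=X[m]; 
    if len(P): print("decoy?",m.sum(),P.mean(0),np.percentile(P[:,2],[5,50,95]))
for z in [(185,190)]: pass
E
```

```text
top 719 [459.4 388.5 210.6] 195.84735237063956 217.56442945535036 ((459.76214599609375, 390.00604248046875), (61.28703308105469, 74.79949188232422), 86.13459014892578)
decoy? 1515 [218.1 382.  254.4] [246.4 255.3 258.9]
scene 424 [469.7 387.3 210.2] 195.04776728870195 217.27283016473734 ((464.378662109375, 392.00433349609375), (64.58100128173828, 79.99203491210938), 87.15658569335938)
decoy? 658 [232.8 380.8 250.2] [228.4 255.6 259. ]
```

Run:
```python
from h import *
C=np.load("/tmp/c0.npy")
for p in [(180,200),(165,300),(222,140),(335,145),(303,106),(366,106),(303,183),(366,183),(430,170),(430,212),(430,228),(430,80),(320,210)]:
    print(p,C[p[1],p[0]])
```

```text
(180, 200) [461.  378.9 212.1]
(165, 300) [213.5 397.3 251.2]
(222, 140) [660.5 315.   -1.9]
(335, 145) [645.8 -33.2   5.1]
(303, 106) [764.9  65.8  13.9]
(366, 106) [ 767.9 -129.     7.6]
(303, 183) [527.6  64.5   7.4]
(366, 183) [ 528.8 -127.9    6.3]
(430, 170) [ 568.2 -321.1   18. ]
(430, 212) [ 436.7 -292.5  116.3]
(430, 228) [ 392.7 -323.1   -0.5]
(430, 80) [ 811.8 -296.2  125.2]
(320, 210) [445.9  12.3   1.3]
```

View pics/topA.png

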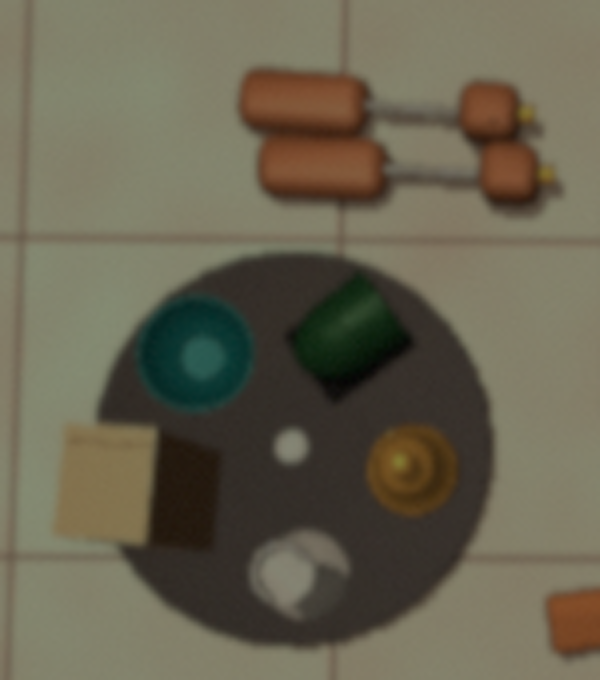

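View pics/topB.png

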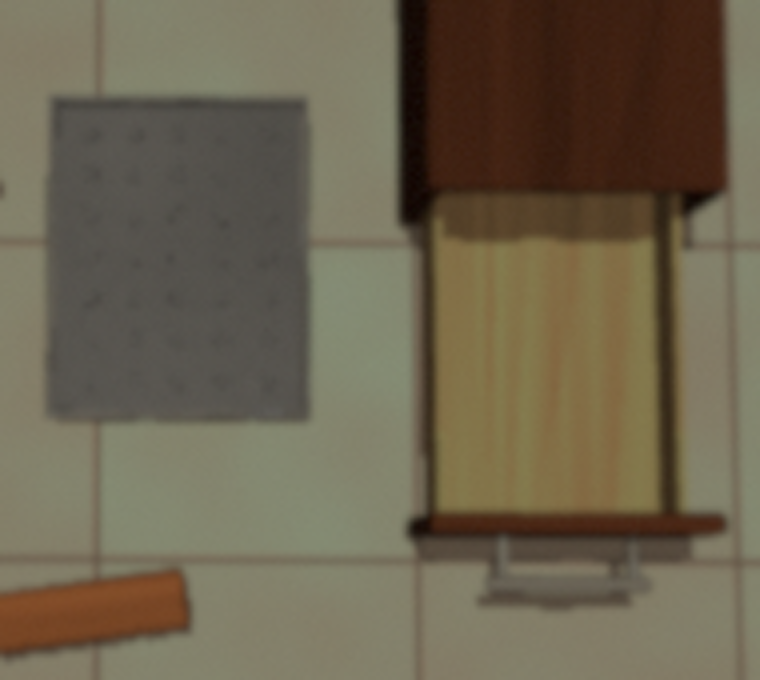

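View pics/scA.png

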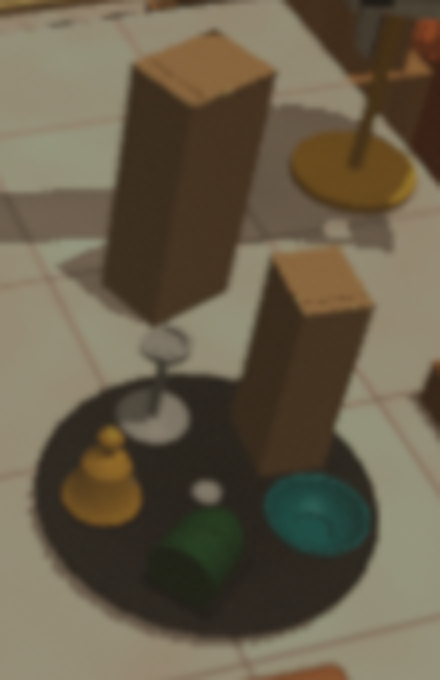

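View pics/scB.png

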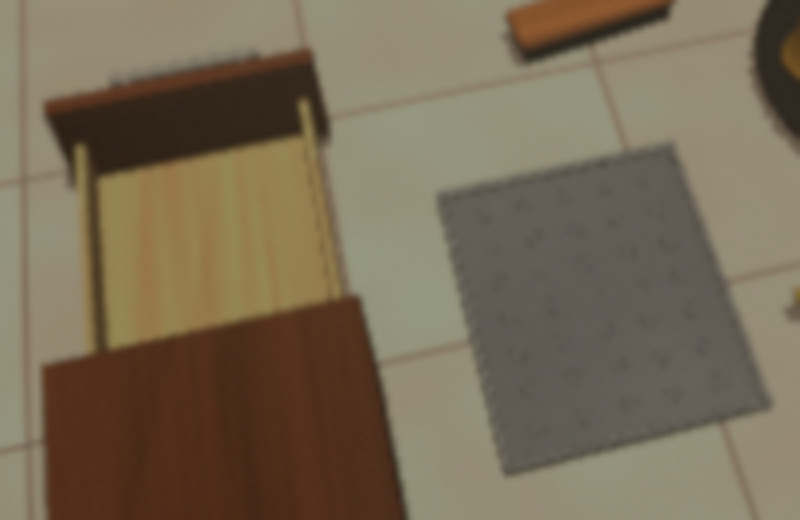

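```bash
cat >> h.py <<'E'
def pix(f,uv,z):
    """pixel -> world on plane z"""
    p=cv2.undistortPoints(np.array(uv,float).reshape(-1,1,2),f["mtx"],f["dist_coeffs"]).reshape(-1,2)
    T=f["world_from_camera"]; d=np.c_[p[:,0],-p[:,1],-np.ones(len(p))]@T[:3,:3].T
    return T[:3,3]+d*((z-T[2,3])/d[:,2])[:,None]
E
python3 - <<'E'
from h import *
f=grab_frame("top");g=grab_frame("scene")
def A(l): return [((x-1.5)/4+150,(y-1.5)/4+80) for x,y in l]
def B(l): return [((x-1.5)/4+290,(y-1.5)/4+80) for x,y in l]
def SA(l): return [((x-1.5)/4+340,(y-1.5)/4+70) for x,y in l]
def SB(l): return [((x-1.5)/4+160,(y-1.5)/4+180) for x,y in l]
def yaw(a,b): return np.degrees(np.arctan2(b[1]-a[1],b[0]-a[0]))
c=pix(f,A([(64,424),(158,427),(148,546),(53,537)]),212); print("carton top",c,c.mean(0),yaw(c[3],c[0]),yaw(c[2],c[1]))
c=pix(g,SA([(272,252),(338,246),(374,305),(302,314)]),212); print("carton scene",c,c.mean(0))
c=pix(f,B([(52,98),(307,98),(309,419),(48,417)]),10); print("tray",c,c.mean(0),yaw(c[3],c[0]),yaw(c[2],c[1]))
c=pix(g,SB([(437,193),(673,144),(771,405),(506,473)]),10); print("tray scene",c,c.mean(0))
# turntable things
c=pix(f,A([(285,572)]),96);print("heel",c)
c=pix(f,A([(292,447)]),22);print("tt",c)
c=pix(f,B([(410,527),(726,525)]),107);print("front board top",c)
c=pix(f,B([(488,582),(648,582)]),78);print("handle",c)
c=pix(g,SB([(46,103),(310,50),(327,132)]),107);print("fb scene",c)
c=pix(g,SB([(110,80),(258,52)]),78);print("handle sc",c)
c=pix(f,B([(435,515),(660,515)]),18);print("floor front corners",c)
c=pix(f,B([(432,190),(725,190)]),125);print("chest edge",c)
c=pix(g,SB([(45,365),(360,295)]),125);print("chest edge sc",c)
c=pix(f,B([(0,594),(182,569),(190,630),(5,655)]),36);print("brush",c)
C=cloud(f);P=C[160:205,405:450].reshape(-1,3);print("drawer floor z",np.median(P[:,2]),P[:,2].std())
G=cloud(g);P=G[227:260,190:230].reshape(-1,3);print(np.median(P[:,2]))
P=C[115:175,310:360].reshape(-1,3);print("tray floor z",np.median(P[:,2]))
E
```

```text
carton top [[498.  416.9 212. ]
 [496.3 356.5 212. ]
 [419.5 360.8 212. ]
 [425.1 421.7 212. ]] [459.7 389.  212. ] -3.7596077138021933 -3.2548965099449
carton scene [[422.2 367.6 212. ]
 [428.9 424.1 212. ]
 [502.1 418.5 212. ]
 [497.1 358.  212. ]] [462.6 392.1 212. ]
tray [[ 771.8   67.    10. ]
 [ 773.2 -129.8   10. ]
 [ 524.2 -130.1   10. ]
 [ 524.7   68.6   10. ]] [648.5 -31.1  10. ] -0.37300774295314165 0.04824509378263992
tray scene [[ 528.8 -127.9   10. ]
 [ 531.4   70.1   10. ]
 [ 778.8   69.6   10. ]
 [ 779.  -127.3   10. ]] [654.5 -28.9  10. ]
heel [[404.9 294.7  96. ]]
tt [[499.6 305.5  22. ]]
front board top [[ 438.4 -188.1  107. ]
 [ 440.9 -411.1  107. ]]
handle [[ 400.3 -249.2   78. ]
 [ 400.8 -364.4   78. ]]
fb scene [[ 437.5 -406.7  107. ]
 [ 437.4 -202.8  107. ]
 [ 522.5 -201.4  107. ]]
handle sc [[ 400.1 -363.9   78. ]
 [ 401.7 -245.1   78. ]]
floor front corners [[ 451.1 -223.7   18. ]
 [ 452.  -393.5   18. ]]
chest edge [[ 675.3 -202.7  125. ]
 [ 676.5 -409.6  125. ]]
chest edge sc [[ 681.1 -407.5  125. ]
 [ 681.8 -199.2  125. ]]
brush [[390.3 102.9  36. ]
 [409.3 -31.8  36. ]
 [364.4 -37.7  36. ]
 [345.5  98.9  36. ]]
drawer floor z 21.089665678773372 60.74964981864865
22.93035586470114
tray floor z 3.125171830655745
```

Run:
```python
from h import *
goto([461,390.5,260],[180,0,176.5])
```

```text
shift tool axes (0.1m): [-3.1 -1.3 -0.3]
turn deg [ -0.   -0.  -15.5] units [-0.  -0.  -0.2]
```

```bash
sed -i 's/np.round(r.inv().apply(np.array(pos)-s\["tool_pos"\])\/100,3)/np.round(r.inv().apply(np.array(pos)-s["tool_pos"])\/100,3).tolist()/; s/np.round(d\/90,3)/np.round(d\/90,3).tolist()/' h.py
python3 -c "
from h import *
goto([461,390.5,260],[180,0,176.5])"
python3 -m crank '{"jaw":[-1,-1,-1,-1,-1],"xyz":[[0,0,-0.35],[-0.45,-0.18,0],[-0.45,-0.18,0],[-0.45,-0.18,0],[-0.45,-0.18,0]],"angular":[[0,0,0],[0,0,0],[0,0,0],[0,0,0],[0,0,0]]}' 20
python3 -c "
from h import *
st();goto([461,390.5,260],[180,0,176.5])"
```

```text
shift tool axes (0.1m): [-3.092, -1.307, -0.336]
turn deg [ -0.   -0.  -15.5] units [-0.0, -0.0, -0.172]
clock: 0.8
tool_pos: [359.1, 486.9, 261.9]
eef_rot: [180.0, 0.0, 161.1]
wrist_force: [-0.1, -0.1, 0.2]
width: 0.999
t 0.8 pos [359.1 486.9 261.9] rot [180.    0.  161.1] F [-0.1 -0.1  0.2] w 91.9 q [-39.   21.9 -22.3  93.5   8.9  66.4   7.6]
shift tool axes (0.1m): [-1.276, -0.581, 0.019]
turn deg [  0.    0.  -15.4] units [0.0, 0.0, -0.171]
```

```bash
python3 -m crank '{"jaw":[-1,-1,-1,-1,-1],"xyz":[[-0.43,-0.19,0],[-0.43,-0.19,0],[-0.416,-0.201,0],[0,0,0],[0,0,0]],"angular":[[0,0,0],[0,0,0],[0,0,0],[0,0,-0.086],[0,0,-0.085]]}'
python3 -c "
from h import *
st();goto([461,390.5,158],[180,0,176.5])
f=grab_frame('scene');crop(f,340,500,30,240,3,'s1.png');f=grab_frame('top');crop(f,100,300,80,280,3,'t1.png')"
```

```text
clock: 1.3
tool_pos: [461.7, 389.6, 261.5]
eef_rot: [-180.0, 0.0, 176.5]
wrist_force: [-0.0, 1.9, -0.1]
width: 0.999
t 1.3 pos [461.7 389.6 261.5] rot [-180.     0.   176.5] F [-0.   1.9 -0.1] w 91.9 q [-25.7  21.8 -22.1  93.6   8.8  66.3  36.5]
shift tool axes (0.1m): [0.007, 0.009, 1.035]
turn deg [-0.  0. -0.] units [-0.0, 0.0, -0.0]
```

View pics/s1.png

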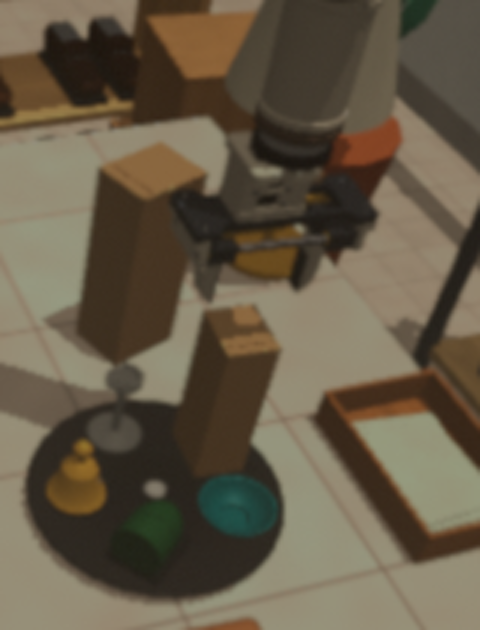

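View pics/t1.png

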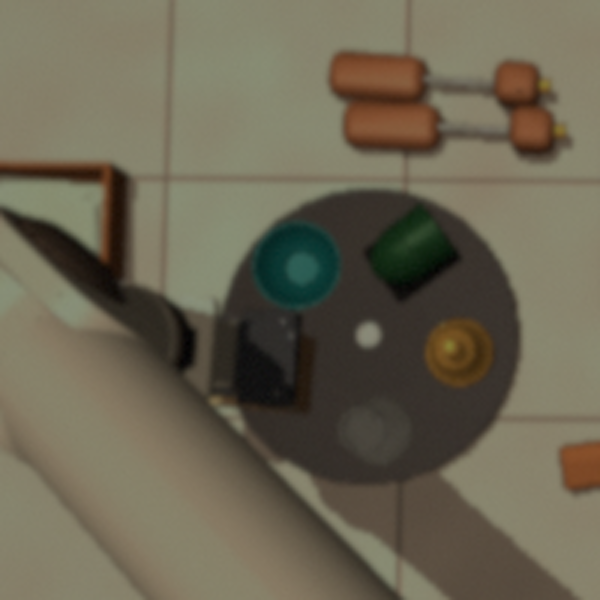

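Run:
```python
from h import *
f=grab_frame("scene")
s=state();r=rot()
for dy in(-50,50):
    p=s["tool_pos"]+r.apply([0,dy,0]); print(p,proj(f,p), (proj(f,p)-[340,30])*3)
```

```text
[456.5 341.8 261.7] [[407.9 128.3]] [[203.8 295. ]]
[463.  441.6 261.7] [[437.7 124.6]] [[293.2 283.7]]
```

```bash
python3 -m crank '{"jaw":[-1,-1,-1,-1,-1],"xyz":[[0,0,0.25],[0,0,0.25],[0,0,0.25],[0,0,0.25],[0,0,0.03]],"angular":[[0,0,0],[0,0,0],[0,0,0],[0,0,0],[0,0,0]]}'
python3 -c "
from h import *
st()
f=grab_frame('scene');crop(f,340,500,30,240,3,'s2.png')"
```

```text
clock: 1.95
tool_pos: [457.5, 390.4, 155.4]
eef_rot: [-179.8, -0.3, 176.3]
wrist_force: [-0.6, -1.3, -1.1]
width: 0.999
t 1.95 pos [457.5 390.4 155.4] rot [-179.8   -0.3  176.3] F [-0.6 -1.3 -1.1] w 91.9 q [-27.1  27.9 -20.9  99.5  11.7  55.   33.7]
```

View pics/s2.png

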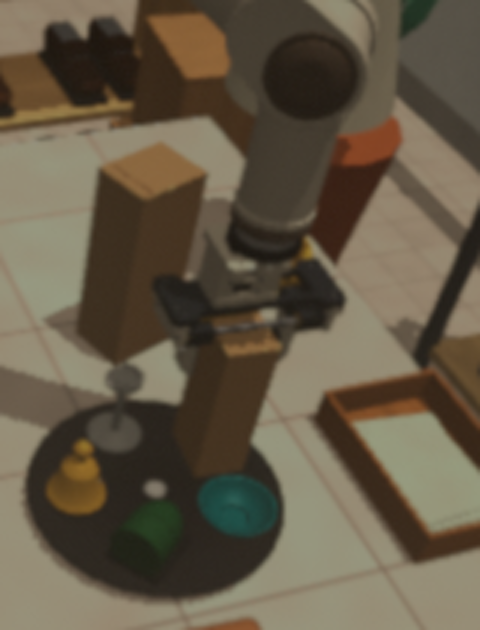

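Fingers straddle the carton (at about (235,340) in the crop). Close gently, then firm up.

```bash
python3 -m crank '{"jaw":[1,1,1,1,1],"xyz":[[0,0,0],[0,0,0],[0,0,0],[0,0,0],[0,0,0]],"angular":[[0,0,0],[0,0,0],[0,0,0],[0,0,0],[0,0,0]]}' 10
python3 -m crank '{"jaw":[1,1,1,1,1],"xyz":[[0,0,0],[0,0,0],[0,0,0],[0,0,0],[0,0,0]],"angular":[[0,0,0],[0,0,0],[0,0,0],[0,0,0],[0,0,0]]}' 22
python3 -c "
from h import *
st()
f=grab_frame('scene');crop(f,340,500,30,240,3,'s3.png')"
```

```text
clock: 2.5
tool_pos: [460.2, 392.1, 159.5]
eef_rot: [180.0, 0.1, 176.4]
wrist_force: [-0.6, 0.1, 3.0]
width: 0.653
clock: 3.0
tool_pos: [460.2, 392.1, 159.5]
eef_rot: [180.0, 0.1, 176.4]
wrist_force: [-0.1, -0.4, 5.4]
width: 0.654
t 3.0 pos [460.2 392.1 159.5] rot [180.    0.1 176.4] F [-0.1 -0.4  5.4] w 60.1 q [-27.   27.7 -21.   99.3  11.7  55.1  33.9]
```

View pics/s3.png

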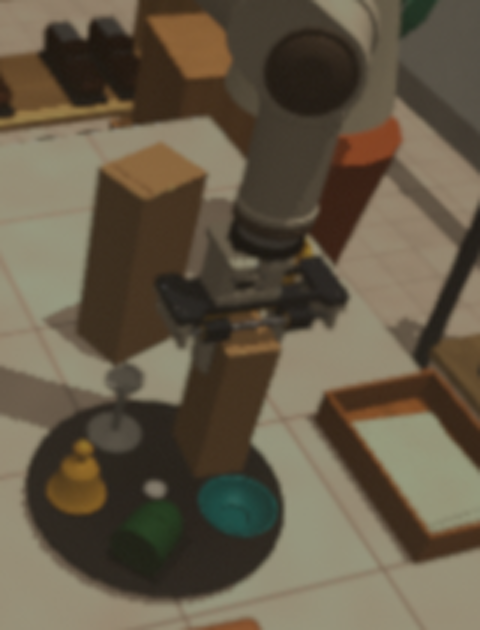

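```bash
python3 -m crank '{"jaw":[1,1,1,1,1],"xyz":[[0,0,-0.1],[0,0,-0.25],[0,0,-0.35],[0,0,-0.35],[0,0,-0.35]],"angular":[[0,0,0],[0,0,0],[0,0,0],[0,0,0],[0,0,0]]}' 25
python3 -c "
from h import *
st()
goto([463,-31,300],[180,0,180])
f=grab_frame('scene');crop(f,340,500,30,240,3,'s4.png')"
```

```text
clock: 3.55
tool_pos: [458.9, 391.2, 299.2]
eef_rot: [-179.9, -0.1, 176.5]
wrist_force: [1.4, -0.0, -3.6]
width: 0.65
t 3.55 pos [458.9 391.2 299.2] rot [-179.9   -0.1  176.5] F [ 1.4 -0.  -3.6] w 59.8 q [-25.6  20.1 -22.5  90.9   8.   70.7  36.9]
shift tool axes (0.1m): [-0.302, -4.211, -0.002]
turn deg [-0.1 -0.1 -3.5] units [-0.001, -0.001, -0.039]
```

View pics/s4.png

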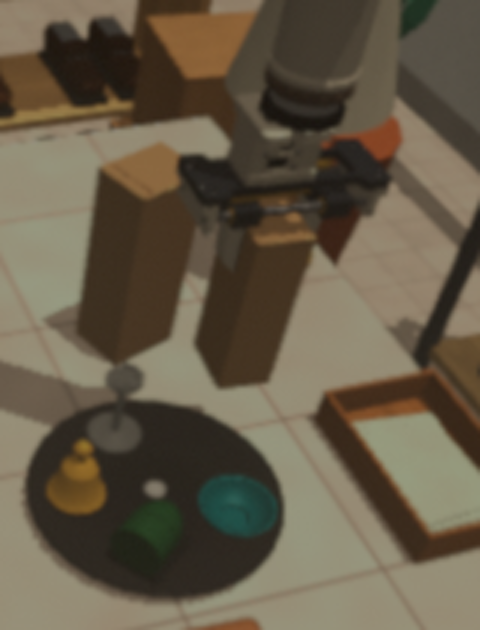

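```bash
python3 -m crank '{"jaw":[1,1,1,1,1],"xyz":[[0,0,0],[0,-0.3,0],[0,-0.45,0],[0,-0.45,0],[0,-0.45,0]],"angular":[[0,0,-0.039],[0,0,0],[0,0,0],[0,0,0],[0,0,0]]}'
python3 -m crank '{"jaw":[1,1,1,1,1],"xyz":[[0,-0.45,0],[0,-0.45,0],[0,-0.45,0],[0,-0.45,0],[0,-0.3,0]],"angular":[[0,0,0],[0,0,0],[0,0,0],[0,0,0],[0,0,0]]}'
python3 -c "
from h import *
st()
goto([468,-31,180],[180,0,180])
"
```

```text
clock: 4.1
tool_pos: [458.5, 224.9, 297.6]
eef_rot: [-180.0, -0.1, 180.0]
wrist_force: [1.9, -0.9, -3.4]
width: 0.652
clock: 4.6
tool_pos: [458.2, 13.0, 298.0]
eef_rot: [-179.9, -0.1, 179.8]
wrist_force: [0.7, -0.1, -4.1]
width: 0.654
t 4.6 pos [458.2  13.  298. ] rot [-179.9   -0.1  179.8] F [ 0.7 -0.1 -4.1] w 60.2 q [  4.2   3.4  -9.7 110.4   0.7  66.4  84.1]
shift tool axes (0.1m): [-0.102, -0.438, 1.18]
turn deg [-0.1 -0.1 -0.2] units [-0.001, -0.001, -0.003]
```

```bash
python3 -m crank '{"jaw":[1,1,1,1,1],"xyz":[[-0.05,-0.22,0],[-0.05,-0.22,0],[0,0,0.4],[0,0,0.4],[0,0,0.4]],"angular":[[0,0,0],[0,0,0],[0,0,0],[0,0,0],[0,0,0]]}'
python3 -m crank '{"jaw":[1,1,1],"xyz":[[0,0,0.2],[0,0,0.05],[0,0,0]],"angular":[[0,0,0],[0,0,0],[0,0,0]]}'
python3 -c "
from h import *
st()
f=grab_frame('scene');crop(f,230,430,100,310,3,'s5.png')
f=grab_frame('top');crop(f,270,430,90,260,4,'t5.png')
"
```

```text
clock: 5.1
tool_pos: [468.7, -27.3, 177.1]
eef_rot: [180.0, -0.0, 179.9]
wrist_force: [1.2, -0.7, -5.5]
width: 0.649
clock: 5.4
tool_pos: [468.6, -27.0, 153.0]
eef_rot: [180.0, -0.1, 180.0]
wrist_force: [-0.4, 0.6, -4.0]
width: 0.656
t 5.4 pos [468.6 -27.  153. ] rot [180.   -0.1 180. ] F [-0.4  0.6 -4. ] w 60.3 q [  6.5  14.4  -7.3 118.4   2.4  47.4  87.7]
```

View pics/s5.png

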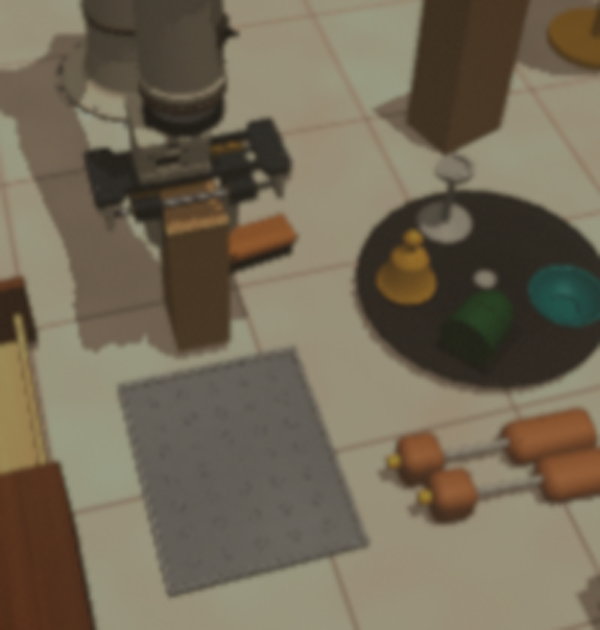

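View pics/t5.png

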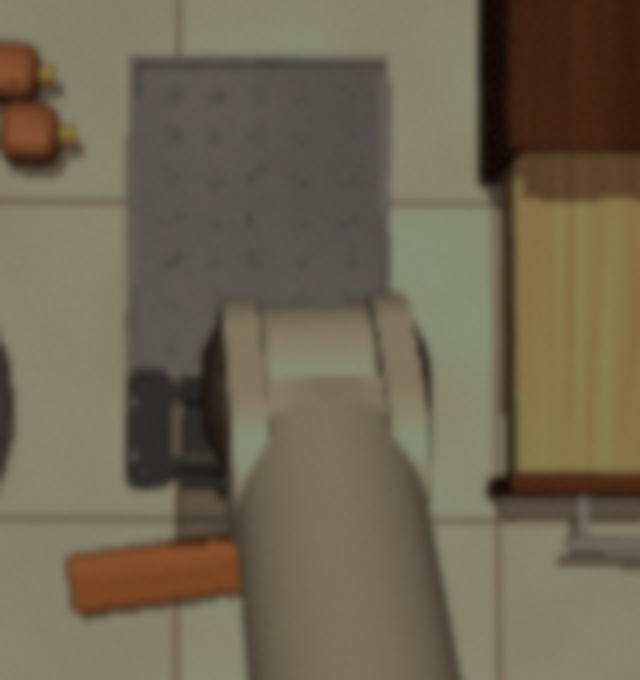

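Run:
```python
from h import *
g=grab_frame("scene")
def S(l): return [((x-1)/3+230,(y-1)/3+100) for x,y in l]
print(pix(g,S([(180,352),(230,343)]),15.5), pix(g,S([(167,237),(228,222)]),205.5), pix(g,S([(119,386),(296,349)]),10))
```

```text
[[507.7 -54.   15.5]
 [510.1   2.   15.5]] [[513.  -58.5 205.5]
 [509.1   2.8 205.5]] [[ 530.9 -126.8   10. ]
 [ 533.3   71.1   10. ]]
```

```bash
python3 -m crank '{"jaw":[1,1,1,1,1],"xyz":[[0,0,0.06],[0,0,0.06],[-0.07,0,0],[-0.07,0,0],[-0.03,0,0]],"angular":[[0,0,0],[0,0,0],[0,0,0],[0,0,0],[0,0,0]]}'
python3 -m crank '{"jaw":[1,1],"xyz":[[0,0,0],[0,0,0]],"angular":[[0,0,0],[0,0,0]]}'
```

```text
clock: 6.05
tool_pos: [487.8, -27.1, 142.0]
eef_rot: [180.0, 0.1, 180.0]
wrist_force: [-1.2, 0.0, -3.4]
width: 0.655
clock: 6.25
tool_pos: [486.5, -27.2, 141.7]
eef_rot: [180.0, 0.0, 180.0]
wrist_force: [-0.5, -0.3, -4.6]
width: 0.651
```

```bash
python3 -m crank '{"jaw":[1,1],"xyz":[[-0.015,0,0],[0,0,0]],"angular":[[0,0,0],[0,0,0]]}'
python3 -m crank '{"jaw":[1,1],"xyz":[[-0.015,0,0],[0,0,0]],"angular":[[0,0,0],[0,0,0]]}'
```

```text
clock: 6.45
tool_pos: [487.7, -27.2, 141.7]
eef_rot: [-180.0, -0.0, 179.9]
wrist_force: [-0.1, -1.5, -3.5]
width: 0.652
clock: 6.65
tool_pos: [488.3, -27.2, 141.3]
eef_rot: [-180.0, -0.1, 180.0]
wrist_force: [-2.4, 0.1, -4.2]
width: 0.651
```

```bash
python3 -m crank '{"jaw":[1,1],"xyz":[[0.006,0,0.025],[0,0,0]],"angular":[[0,0,0],[0,0,0]]}'
python3 -m crank '{"jaw":[1,1],"xyz":[[0,0,0.015],[0,0,0]],"angular":[[0,0,0],[0,0,0]]}'
python3 -c "
from h import *
g=grab_frame('scene');crop(g,250,330,140,230,7,'s6.png')
"
```

```text
clock: 6.85
tool_pos: [488.2, -27.2, 138.7]
eef_rot: [180.0, -0.1, 179.9]
wrist_force: [-2.4, 0.2, -4.4]
width: 0.653
clock: 7.05
tool_pos: [488.4, -27.2, 137.8]
eef_rot: [-180.0, -0.0, 180.0]
wrist_force: [-4.2, -0.3, 0.2]
width: 0.656
```

View pics/s6.png

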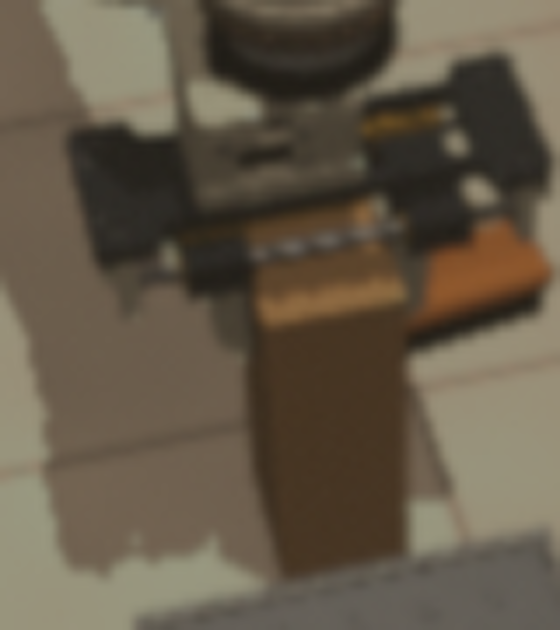

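```bash
python3 -m crank '{"jaw":[1,1],"xyz":[[0.008,0,0],[0,0,0]],"angular":[[0,0,0],[0,0,0]]}' 8
python3 -m crank '{"jaw":[-1,-1,-1,-1,-1],"xyz":[[0,0,0],[0,0,0],[0,0,0],[0,0,0],[0,0,0]],"angular":[[0,0,0],[0,0,0],[0,0,0],[0,0,0],[0,0,0]]}'
python3 -m crank '{"jaw":[-1,-1,-1,-1,-1],"xyz":[[0,0,-0.1],[0,0,-0.3],[0,0,-0.35],[0,0,-0.35],[0,0,-0.2]],"angular":[[0,0,0],[0,0,0],[0,0,0],[0,0,0],[0,0,0]]}'
python3 -c "
from h import *
st()
g=grab_frame('scene');crop(g,230,350,110,250,5,'s7.png')
"
```

```text
clock: 7.3
tool_pos: [488.9, -27.2, 138.0]
eef_rot: [180.0, 0.1, 179.9]
wrist_force: [-0.8, -0.2, -3.3]
width: 0.651
clock: 7.8
tool_pos: [488.2, -27.2, 137.8]
eef_rot: [180.0, 0.0, 179.9]
wrist_force: [0.4, 0.3, -0.3]
width: 0.991
clock: 8.3
tool_pos: [489.3, -27.2, 271.5]
eef_rot: [-180.0, 0.3, 180.0]
wrist_force: [1.1, -0.7, -0.4]
width: 1.0
t 8.3 pos [489.3 -27.2 271.5] rot [-180.     0.3  180. ] F [ 1.1 -0.7 -0.4] w 92.0 q [  6.8   7.9  -7.4 108.9   1.2  63.   88.9]
```

View pics/s7.png

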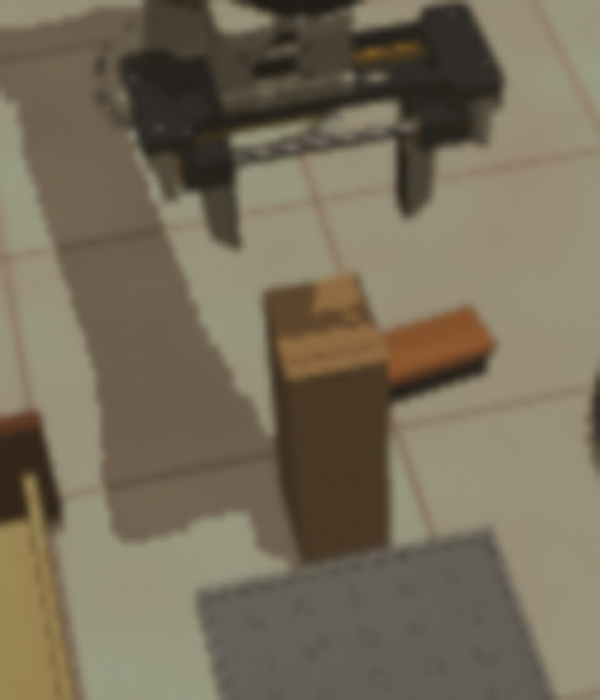

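```bash
python3 -m crank '{"jaw":[1,1,1,1,1],"xyz":[[0.37,0,0],[0.37,0,0],[0,0,0],[0,0,0],[0,0,0.3]],"angular":[[0,0,0],[0,0,0],[0,0,0],[0,0,0],[0,0,0]]}' 20
python3 -m crank '{"jaw":[1,1,1,1,1],"xyz":[[0,0,0.3],[0,0,0.3],[0,0,0],[0,0,0],[0,0,0]],"angular":[[0,0,0],[0,0,0],[0,0,0],[0,0,0],[0,0,0]]}'
python3 -c "
from h import *
st()
g=grab_frame('scene');crop(g,230,350,110,250,5,'s8.png')
"
```

```text
clock: 8.85
tool_pos: [418.5, -27.2, 241.3]
eef_rot: [-180.0, 0.6, 179.9]
wrist_force: [0.2, 0.8, -0.6]
width: 0.614
clock: 9.35
tool_pos: [415.7, -27.1, 179.2]
eef_rot: [180.0, 0.1, 180.0]
wrist_force: [0.3, 0.9, -0.6]
width: 0.18
t 9.35 pos [415.7 -27.1 179.2] rot [180.    0.1 180. ] F [ 0.3  0.9 -0.6] w 16.6 q [  7.2   6.7  -7.7 123.8   1.2  49.4  88.8]
```

View pics/s8.png

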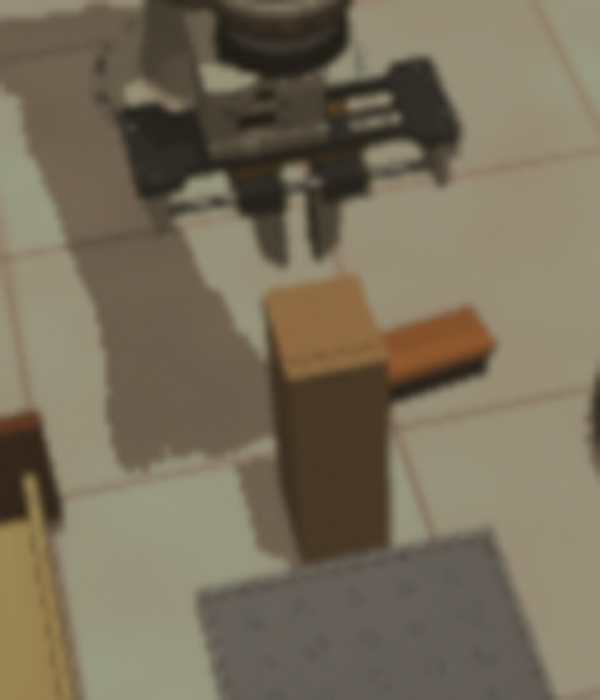

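```bash
python3 -m crank '{"jaw":[1,1,1,1,1],"xyz":[[0,0,0],[0,0,0],[-0.1,0,0],[-0.1,0,0],[-0.1,0,0]],"angular":[[0,0,0],[0,0,0],[0,0,0],[0,0,0],[0,0,0]]}'
python3 -m crank '{"jaw":[1,1,1,1,1],"xyz":[[-0.06,0,0],[-0.06,0,0],[-0.06,0,0],[-0.06,0,0],[-0.06,0,0]],"angular":[[0,0,0],[0,0,0],[0,0,0],[0,0,0],[0,0,0]]}'
python3 -c "
from h import *
st()
g=grab_frame('scene');crop(g,230,350,110,250,5,'s9.png')
"
```

```text
clock: 9.9
tool_pos: [445.1, -27.2, 177.9]
eef_rot: [180.0, 0.0, 179.9]
wrist_force: [-1.5, -0.1, 2.6]
width: 0.005
clock: 10.4
tool_pos: [474.5, -27.2, 177.7]
eef_rot: [180.0, 0.0, 179.9]
wrist_force: [-0.4, -0.6, 0.1]
width: 0.004
t 10.4 pos [474.5 -27.2 177.7] rot [180.    0.  179.9] F [-0.4 -0.6  0.1] w 0.4 q [  6.6  12.8  -7.4 116.5   2.1  50.8  88. ]
```

View pics/s9.png

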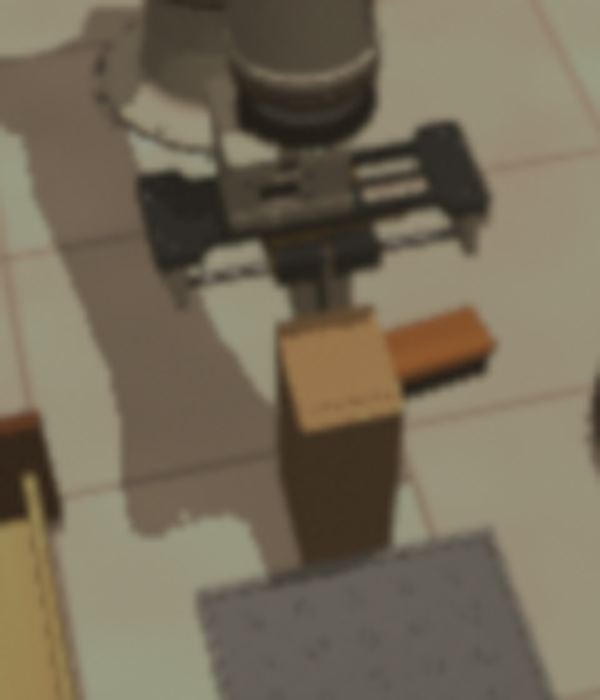

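Tipping nicely over the rim. Continue.

```bash
python3 -m crank '{"jaw":[1,1,1,1,1],"xyz":[[-0.08,0,0],[-0.08,0,0],[-0.08,0,0],[-0.08,0,0],[-0.08,0,0]],"angular":[[0,0,0],[0,0,0],[0,0,0],[0,0,0],[0,0,0]]}'
python3 -c "
from h import *
st()
g=grab_frame('scene');crop(g,230,350,110,290,4,'s10.png')
"
```

```text
clock: 10.95
tool_pos: [514.8, -27.2, 177.7]
eef_rot: [180.0, 0.0, 179.9]
wrist_force: [-0.8, 0.6, -1.3]
width: 0.007
t 10.95 pos [514.8 -27.2 177.7] rot [180.    0.  179.9] F [-0.8  0.6 -1.3] w 0.6 q [  6.2  16.8  -7.2 111.3   2.6  52.1  87.6]
```

View pics/s10.png

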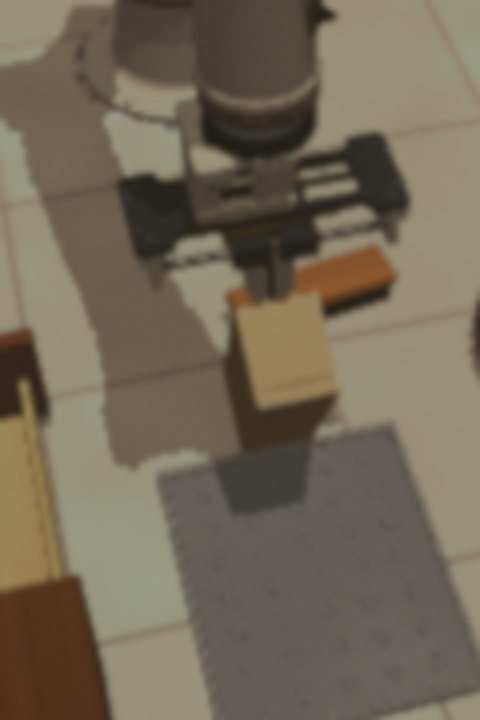

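```bash
python3 -m crank '{"jaw":[1,1,1,1,1],"xyz":[[-0.08,0,0],[-0.08,0,0],[0,0,0],[0,0,0],[0,0,0]],"angular":[[0,0,0],[0,0,0],[0,0,0],[0,0,0],[0,0,0]]}'
python3 -c "
from h import *
st()
g=grab_frame('scene');crop(g,230,350,110,290,4,'s11.png')
"
```

```text
clock: 11.5
tool_pos: [529.6, -27.3, 177.6]
eef_rot: [-180.0, -0.0, 179.9]
wrist_force: [0.7, -0.3, -0.4]
width: 0.005
t 11.5 pos [529.6 -27.3 177.6] rot [-180.    -0.   179.9] F [ 0.7 -0.3 -0.4] w 0.4 q [  6.   18.2  -7.1 109.3   2.8  52.7  87.5]
```

View pics/s11.png

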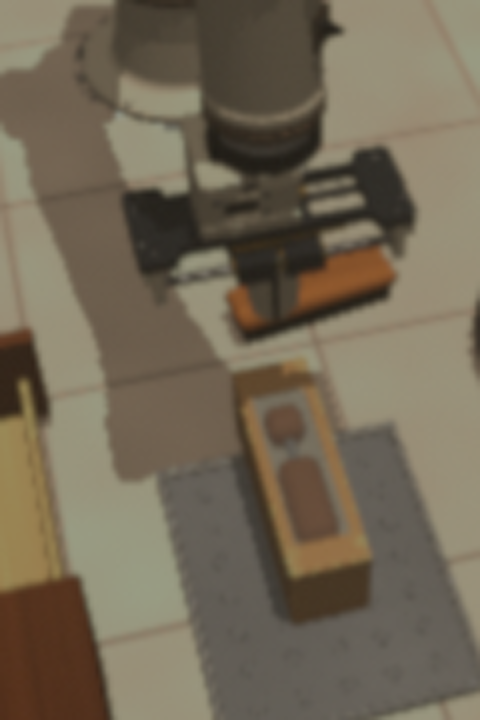

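```bash
python3 -m crank '{"jaw":[-1,-1,-1,-1,-1],"xyz":[[0,0,-0.25],[0,0,0],[0,0,0],[0,0,0],[0,0,0]],"angular":[[0,0,0],[0,0,0],[0,0,0],[0,0,0],[0,0,0]]}'
python3 -c "
from h import *
st()
g=grab_frame('scene');crop(g,270,340,190,275,8,'s12.png')
G=cloud(g); 
f=grab_frame('top');crop(f,270,430,90,260,4,'t12.png')
for X in (G,cloud(f)):
    m=(X[...,2]>70)&(X[...,2]<95)&(X[...,0]>480)&(X[...,0]<760)&(abs(X[...,1]+30)<60); P=X[m]
    print(m.sum(), np.median(P[:,2]), cv2.minAreaRect(P[:,:2].astype(np.float32)))
"
```

```text
clock: 12.05
tool_pos: [529.3, -27.2, 202.0]
eef_rot: [180.0, -0.1, 179.9]
wrist_force: [0.5, 0.3, 0.8]
width: 0.392
t 12.05 pos [529.3 -27.2 202. ] rot [180.   -0.1 179.9] F [0.5 0.3 0.8] w 36.1 q [  6.1  16.5  -7.2 108.    2.5  55.8  87.8]
1115 81.5494869694462 ((598.8005981445312, -26.689632415771484), (61.068336486816406, 194.6560821533203), 89.89675903320312)
75 78.47115393101512 ((594.5770263671875, -28.270511627197266), (58.827083587646484, 190.41685485839844), 89.60733795166016)
```

View pics/s12.png

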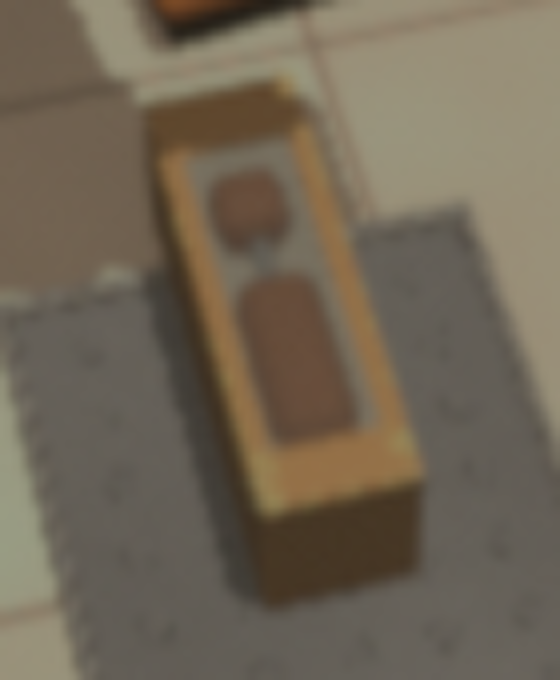

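View pics/t12.png

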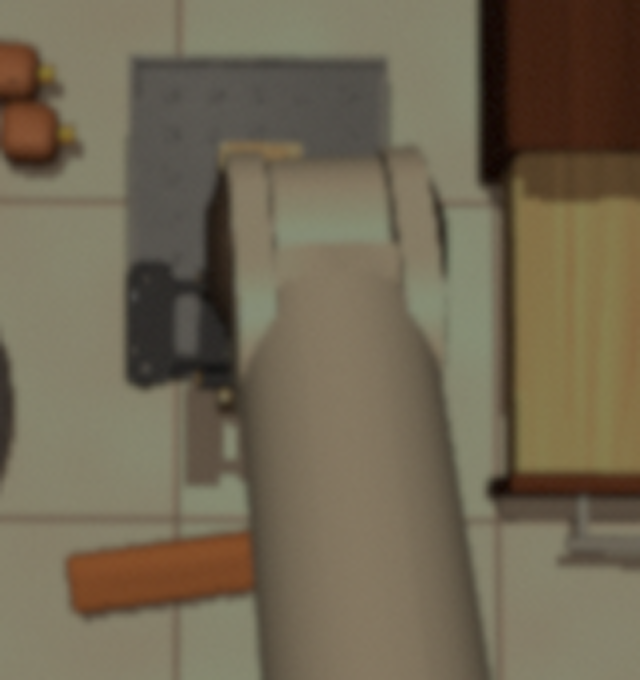

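```bash
python3 -m crank '{"jaw":[-1,-1,-1,-1,-1],"xyz":[[-0.335,0,0],[-0.335,0,0],[0,0,0],[0,0,0],[0,0,0.1]],"angular":[[0,0,0],[0,0,0],[0,0,0],[0,0,0],[0,0,0]]}'
python3 -m crank '{"jaw":[-1,-1,-1,-1,-1],"xyz":[[0,0,0.3],[0,0,0.3],[0,0,0],[0,0,0],[0,0,0]],"angular":[[0,0,0],[0,0,0],[0,0,0],[0,0,0],[0,0,0]]}'
python3 -c "
from h import *
st();goto([596,-27.5,31],[180,0,180])
g=grab_frame('scene');crop(g,230,350,130,280,4,'s13.png')
"
```

```text
clock: 12.65
tool_pos: [596.9, -27.3, 193.1]
eef_rot: [-180.0, 0.1, 179.9]
wrist_force: [-0.2, 0.4, -0.8]
width: 0.907
clock: 13.15
tool_pos: [597.7, -27.3, 134.2]
eef_rot: [-180.0, 0.1, 179.9]
wrist_force: [0.5, -0.3, -0.1]
width: 1.001
t 13.15 pos [597.7 -27.3 134.2] rot [-180.     0.1  179.9] F [ 0.5 -0.3 -0.1] w 92.1 q [  5.1  27.5  -6.5 101.7   3.9  50.9  86.8]
shift tool axes (0.1m): [0.02, -0.002, 1.032]
turn deg [-0.   0.1 -0.1] units [-0.0, 0.001, -0.001]
```

View pics/s13.png

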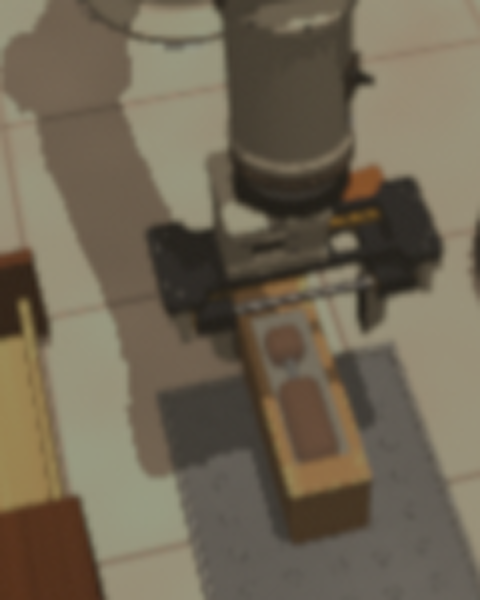

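```bash
python3 -m crank '{"jaw":[-1,-1,-1,-1,-1],"xyz":[[0,0,0.25],[0,0,0.25],[0,0,0.25],[0,0,0.2],[0,0,0.06]],"angular":[[0,0,0],[0,0,0],[0,0,0],[0,0,0],[0,0,0]]}'
python3 -m crank '{"jaw":[1,1,1,1,1],"xyz":[[0,0,0],[0,0,0],[0,0,0],[0,0,0],[0,0,0]],"angular":[[0,0,0],[0,0,0],[0,0,0],[0,0,0],[0,0,0]]}' 12
python3 -m crank '{"jaw":[1,1,1,1,1],"xyz":[[0,0,0],[0,0,0],[0,0,0],[0,0,-0.1],[0,0,-0.2]],"angular":[[0,0,0],[0,0,0],[0,0,0],[0,0,0],[0,0,0]]}' 25
python3 -c "
from h import *
st()
g=grab_frame('scene');crop(g,230,350,130,280,4,'s14.png')
"
```

```text
clock: 13.7
tool_pos: [596.3, -27.3, 30.9]
eef_rot: [180.0, -0.1, 179.9]
wrist_force: [-0.7, 0.5, -0.8]
width: 1.0
clock: 14.2
tool_pos: [597.7, -27.3, 32.7]
eef_rot: [180.0, 0.1, 179.9]
wrist_force: [-1.4, 0.2, 4.1]
width: 0.652
clock: 14.7
tool_pos: [594.3, -27.3, 60.0]
eef_rot: [180.0, -0.3, 180.0]
wrist_force: [0.5, 0.5, -4.6]
width: 0.653
t 14.7 pos [594.3 -27.3  60. ] rot [180.   -0.3 180. ] F [ 0.5  0.5 -4.6] w 60.1 q [  4.6  33.4  -6.  103.9   4.8  43.3  86.1]
```

View pics/s14.png

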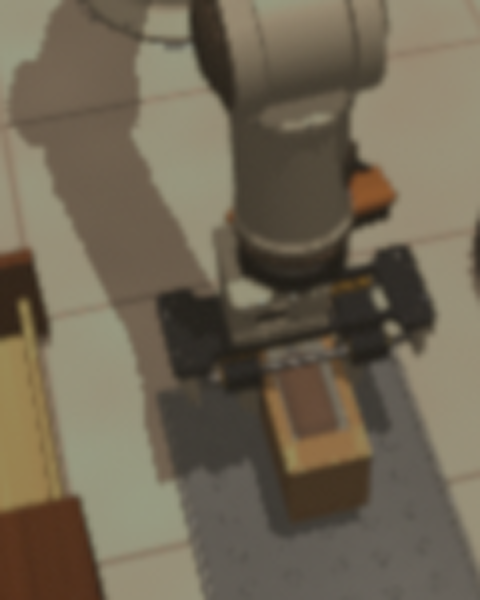

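```bash
python3 -m crank '{"jaw":[1,1,1,1,1],"xyz":[[0,0,-0.3],[0,0,-0.4],[0,0,-0.4],[0,0,-0.3],[0,0,0]],"angular":[[0,0,0],[0,0,0],[0,0,0],[0,0,0],[0,-0.023,0]]}'
python3 -m crank '{"jaw":[1,1,1,1,1],"xyz":[[0,-0.3,0],[0,-0.45,0],[0,-0.45,0],[0,-0.45,0],[0,-0.45,0]],"angular":[[0,0,0],[0,0,0],[0,0,0],[0,0,0],[0,0,0]]}'
python3 -c "
from h import *
st();goto([566,-306,200])
g=grab_frame('scene');crop(g,130,330,110,310,4,'s15.png')
"
```

```text
clock: 15.25
tool_pos: [600.9, -27.2, 206.7]
eef_rot: [-180.0, 2.6, 180.0]
wrist_force: [0.5, -0.6, -3.6]
width: 0.654
clock: 15.75
tool_pos: [595.8, -238.7, 201.0]
eef_rot: [180.0, 2.0, 180.0]
wrist_force: [1.3, 0.6, -4.7]
width: 0.651
t 15.75 pos [ 595.8 -238.7  201. ] rot [180.   2. 180.] F [ 1.3  0.6 -4.7] w 59.9 q [ 22.2  26.2  -3.1  93.9   0.8  58.1 108.9]
shift tool axes (0.1m): [0.298, -0.673, -0.001]
```

View pics/s15.png

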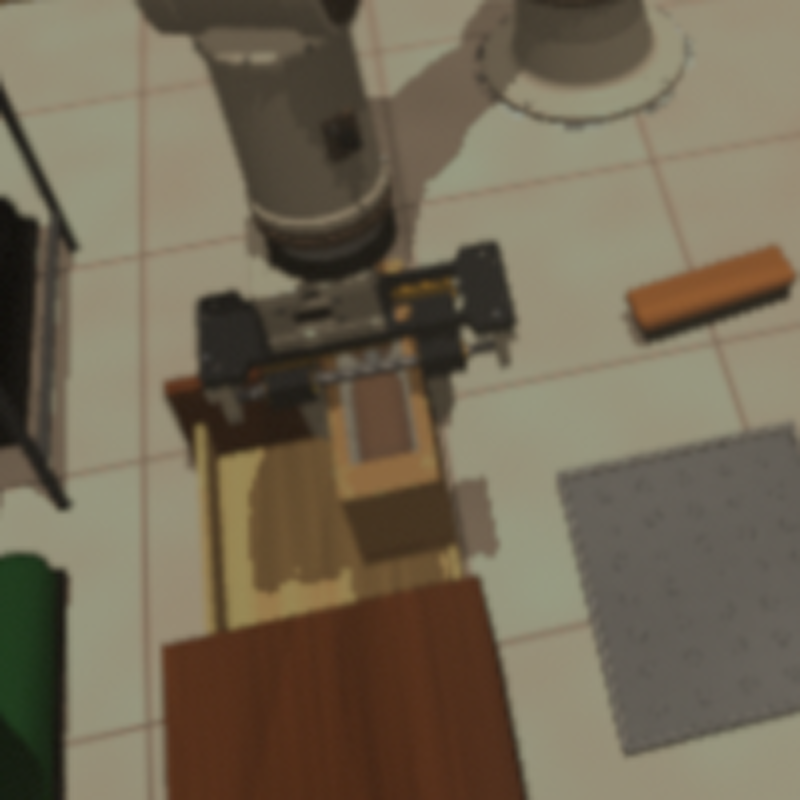

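```bash
python3 -m crank '{"jaw":[1,1,1,1],"xyz":[[0.15,-0.33,0],[0.15,-0.34,0],[0,0,0],[0,0,0]],"angular":[[0,0,0],[0,0,0],[0,0,0],[0,0,0]]}'
python3 -c "
from h import *
st();goto([566,-306,150])
g=grab_frame('scene');crop(g,160,260,150,290,5,'s16.png')
f=grab_frame('top');crop(f,370,490,90,240,5,'t16.png')
"
```

```text
clock: 16.2
tool_pos: [565.1, -305.7, 199.7]
eef_rot: [180.0, 2.0, 179.7]
wrist_force: [1.0, 1.2, -3.8]
width: 0.655
t 16.2 pos [ 565.1 -305.7  199.7] rot [180.    2.  179.7] F [ 1.   1.2 -3.8] w 60.2 q [ 28.1  26.3  -2.1  93.8   0.   58.1 115.9]
shift tool axes (0.1m): [0.008, -0.003, 0.497]
```

View pics/s16.png

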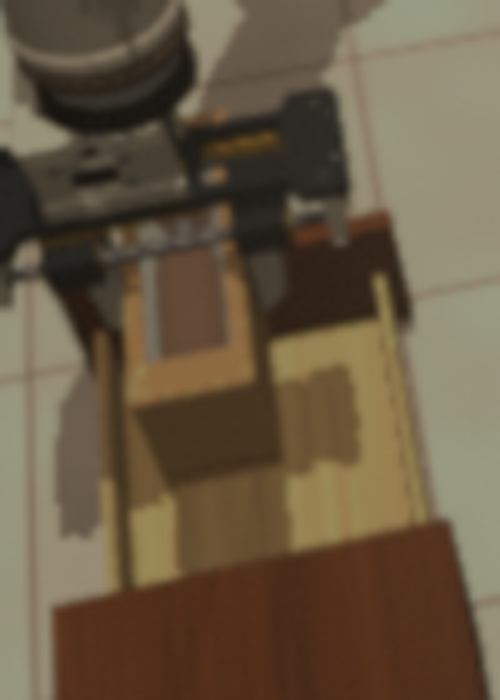

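View pics/t16.png

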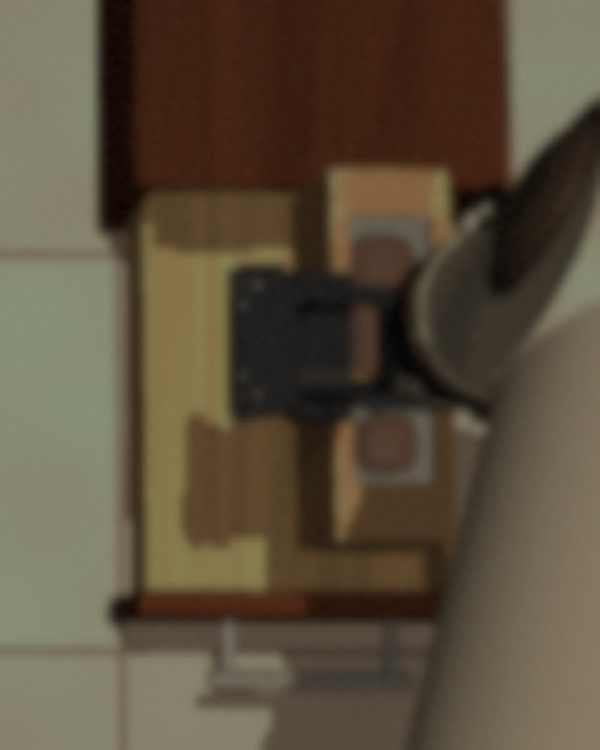

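Run:
```python
from h import *
f=grab_frame("top");g=grab_frame("scene")
def T(l): return [((x-2)/5+370,(y-2)/5+90) for x,y in l]
def S(l): return [((x-2)/5+160,(y-2)/5+150) for x,y in l]
c=pix(f,T([(328,167),(453,165),(345,543)]),250);print(c)
print("x centre",(c[0,0]+c[2,0])/2)
print("scene far top edge",pix(g,S([(137,408),(258,378)]),250),"bottom",pix(g,S([(172,482),(283,455)]),175))
print("board inner bottom top-view",pix(f,T([(145,593),(425,590)]),20),"board top edges",pix(f,T([(200,597),(200,618)]),107))
print("wall tops scene",pix(g,S([(101,335),(118,590),(380,275),(420,525)]),64))
print("chest",pix(f,T([(140,190),(505,190)]),125),pix(g,S([(55,605),(447,520)]),125))
C=cloud(f); P=C[135:200,400:410].reshape(-1,3); print("floor z",np.median(P[:,2]))
```

```text
[[ 657.9 -273.5  250. ]
 [ 659.3 -337.2  250. ]
 [ 466.2 -278.7  250. ]]
x centre 562.0383893331399
scene far top edge [[ 661.5 -331.6  250. ]
 [ 658.8 -273.2  250. ]] bottom [[ 654.7 -333.1  175. ]
 [ 652.9 -275.7  175. ]]
board inner bottom top-view [[ 451.6 -224.    20. ]
 [ 454.2 -392.8   20. ]] board top edges [[ 445.3 -237.5  107. ]
 [ 433.5 -237.4  107. ]]
wall tops scene [[ 452.1 -392.7   64. ]
 [ 640.  -390.3   64. ]
 [ 449.8 -216.2   64. ]
 [ 641.9 -218.7   64. ]]
chest [[ 674.  -202.6  125. ]
 [ 675.1 -408.8  125. ]] [[ 680.1 -408.2  125. ]
 [ 682.  -200.9  125. ]]
floor z 21.35311637797838
```

Run:
```python
from h import *
for n in("top","scene"):
    C=cloud(grab_frame(n)).reshape(-1,3)
    m=(C[:,2]>235)&(C[:,2]<262)&(abs(C[:,1]+306)<28)&(C[:,0]>475)&(C[:,0]<655); P=C[m]
    for i in range(4):
        a,b=np.polyfit(P[:,0],P[:,2],1); r=P[:,2]-a*P[:,0]-b; P=P[abs(r)<2*r.std()+1]
    print(n,len(P),"slope deg",np.degrees(np.arctan(a)),"z at 565",a*565+b,P[:,0].min(),P[:,0].max(),r.std())
```

```text
top 955 slope deg -0.2304120710388615 z at 565 248.979447959379 476.5543158960288 654.9826225107652 2.0322675585807053
scene 655 slope deg 0.07107207677183093 z at 565 249.53270862180364 475.4907147848671 654.6900210146458 1.304162719026565
```

```bash
python3 -m crank '{"jaw":[1,1,1,1,1],"xyz":[[0.03,0,0.3],[0,0,0.3],[0,0,0.3],[0,0,0.25],[0,0,0.15]],"angular":[[0,0,0],[0,0,0],[0,0,0],[0,0,0],[0,0,0]]}'
python3 -m crank '{"jaw":[1,1],"xyz":[[0,0,0.08],[0,0,0]],"angular":[[0,0,0],[0,0,0]]}'
python3 -c "
from h import *
st();
g=grab_frame('scene');crop(g,160,260,150,290,5,'s17.png')
"
```

```text
clock: 17.0
tool_pos: [567.6, -302.8, 68.2]
eef_rot: [179.9, 1.9, -180.0]
wrist_force: [-0.7, -0.3, -3.4]
width: 0.651
clock: 17.2
tool_pos: [568.6, -303.8, 61.9]
eef_rot: [180.0, 2.0, 180.0]
wrist_force: [0.2, -0.3, -3.8]
width: 0.654
t 17.2 pos [ 568.6 -303.8   61.9] rot [180.   2. 180.] F [ 0.2 -0.3 -3.8] w 60.1 q [ 27.8  36.1  -2.1  98.4   0.5  43.7 115.8]
```

View pics/s17.png

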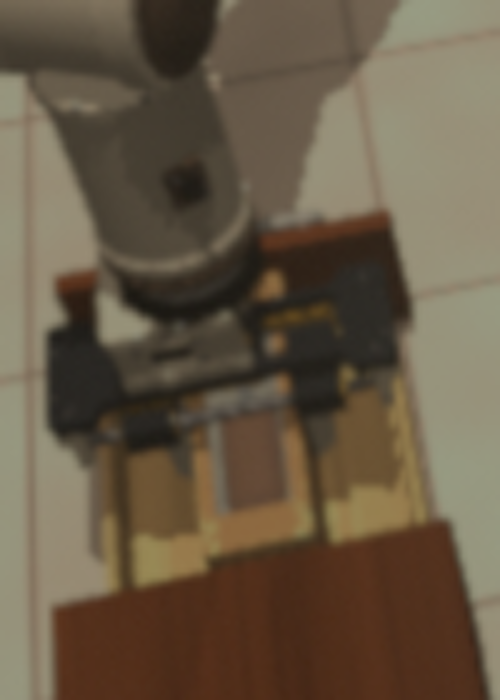

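```bash
python3 -m crank '{"jaw":[1,1,1,1],"xyz":[[0.01,0,0.05],[0,0,0.04],[0,0,0.02],[0,0,0]],"angular":[[0,0,0],[0,0,0],[0,0,0],[0,0,0]]}'
python3 -m crank '{"jaw":[1,1],"xyz":[[0,0,0.015],[0,0,0]],"angular":[[0,0,0],[0,0,0]]}'
python3 -m crank '{"jaw":[1,1],"xyz":[[0,0,0.015],[0,0,0]],"angular":[[0,0,0],[0,0,0]]}'
```

```text
clock: 17.65
tool_pos: [568.0, -304.2, 51.5]
eef_rot: [180.0, 2.1, 179.9]
wrist_force: [-0.9, 0.2, -4.5]
width: 0.656
clock: 17.85
tool_pos: [568.2, -304.3, 50.0]
eef_rot: [180.0, 2.1, 179.9]
wrist_force: [0.4, -0.3, -3.8]
width: 0.652
clock: 18.05
tool_pos: [568.1, -304.3, 48.4]
eef_rot: [180.0, 2.1, 179.9]
wrist_force: [0.3, -0.6, -3.9]
width: 0.648
```

```bash
python3 -m crank '{"jaw":[1,1],"xyz":[[0,0,0.015],[0,0,0]],"angular":[[0,0,0],[0,0,0]]}'
python3 -m crank '{"jaw":[1,1],"xyz":[[0,0,0.015],[0,0,0]],"angular":[[0,0,0],[0,0,0]]}'
python3 -m crank '{"jaw":[1,1],"xyz":[[0,0,0.015],[0,0,0]],"angular":[[0,0,0],[0,0,0]]}'
```

```text
clock: 18.25
tool_pos: [568.7, -304.4, 47.4]
eef_rot: [-180.0, 2.1, 180.0]
wrist_force: [0.2, 0.1, -2.6]
width: 0.655
clock: 18.45
tool_pos: [570.0, -304.4, 47.3]
eef_rot: [-180.0, 2.2, 180.0]
wrist_force: [-0.4, 0.1, 5.7]
width: 0.654
clock: 18.65
tool_pos: [571.3, -304.4, 47.2]
eef_rot: [-179.9, 2.4, 180.0]
wrist_force: [-1.3, 2.2, 11.4]
width: 0.651
```

```bash
python3 -m crank '{"jaw":[1,1],"xyz":[[0,0,-0.025],[0,0,0]],"angular":[[0,0,0],[0,0,0]]}' 8
python3 -m crank '{"jaw":[-1,-1,-1,-1,-1],"xyz":[[0,0,0],[0,0,0],[0,0,0],[0,0,0],[0,0,0]],"angular":[[0,0,0],[0,0,0],[0,0,0],[0,0,0],[0,0,0]]}'
python3 -m crank '{"jaw":[-1,-1,-1,-1,-1],"xyz":[[0,0,-0.1],[0,0,-0.3],[0,0,-0.4],[0,0,-0.4],[0,0,-0.4]],"angular":[[0,0,0],[0,0,0],[0,0,0],[0,0,0],[0,0,0]]}'
python3 -c "
from h import *
st();goto([360,-304,206],[180,0,180])
g=grab_frame('scene');crop(g,140,260,130,290,5,'s18.png')
"
```

```text
clock: 18.85
tool_pos: [568.7, -304.4, 47.2]
eef_rot: [-180.0, 2.1, 180.0]
wrist_force: [-1.0, 1.7, 3.2]
width: 0.653
clock: 19.35
tool_pos: [568.2, -304.3, 46.4]
eef_rot: [180.0, 2.1, 179.9]
wrist_force: [0.8, -0.5, 0.4]
width: 0.99
clock: 19.85
tool_pos: [562.3, -304.2, 208.8]
eef_rot: [-180.0, 2.1, 179.9]
wrist_force: [-0.3, -0.3, 1.5]
width: 0.999
t 19.85 pos [ 562.3 -304.2  208.8] rot [-180.     2.1  179.9] F [-0.3 -0.3  1.5] w 91.9 q [ 28.1  25.4  -2.1  93.9   0.   58.8 116.2]
shift tool axes (0.1m): [2.023, 0.001, -0.046]
turn deg [-0.   2.1 -0.1] units [-0.0, 0.023, -0.001]
```

View pics/s18.png

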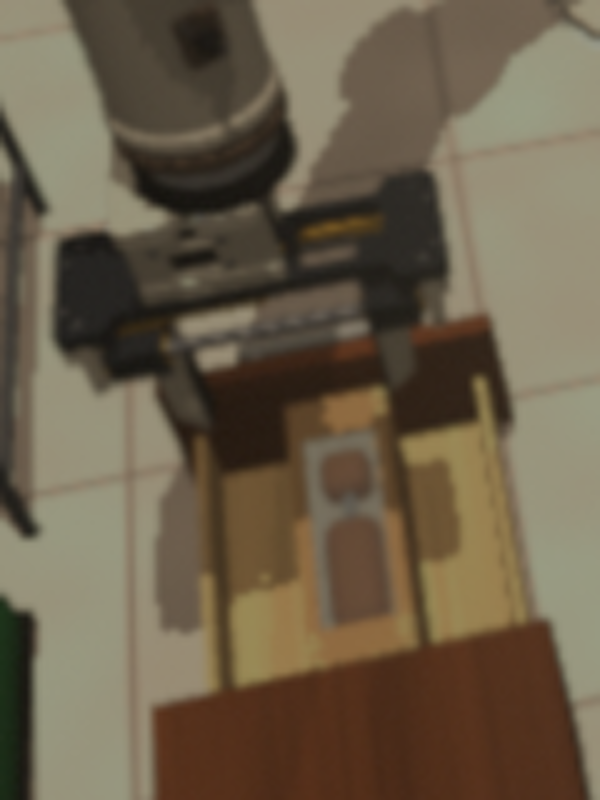

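```bash
python3 -m crank '{"jaw":[1,1,1,1,1],"xyz":[[0,0,0],[0.4,0,0],[0.4,0,0],[0.4,0,0],[0.4,0,0]],"angular":[[0,0.023,0],[0,0,0],[0,0,0],[0,0,0],[0,0,0]]}' 20
python3 -m crank '{"jaw":[1,1,1,1,1],"xyz":[[0.33,0,0],[0,0,0],[0,0,0.3],[0,0,0.3],[0,0,0]],"angular":[[0,0,0],[0,0,0],[0,0,0],[0,0,0],[0,0,0]]}' 20
python3 -c "
from h import *
st();goto([366,-304,68],[180,0,180])
"
```

```text
clock: 20.4
tool_pos: [401.1, -304.0, 206.9]
eef_rot: [-180.0, 0.0, 180.0]
wrist_force: [0.3, -0.4, 0.9]
width: 0.617
clock: 20.9
tool_pos: [367.9, -302.3, 144.0]
eef_rot: [179.8, -0.3, 180.0]
wrist_force: [-1.5, 0.2, 0.1]
width: 0.178
t 20.9 pos [ 367.9 -302.3  144. ] rot [179.8  -0.3 180. ] F [-1.5  0.2  0.1] w 16.3 q [ 36.1  15.8   0.1 118.   -0.   46.6 126.2]
shift tool axes (0.1m): [0.015, -0.02, 0.76]
turn deg [ 0.2 -0.3 -0. ] units [0.002, -0.003, -0.0]
```

```bash
python3 -m crank '{"jaw":[1,1,1,1,1],"xyz":[[0,0,0.3],[0,0,0.3],[0,0,0.16],[0,0,0],[0,0,0]],"angular":[[0,0,0],[0,0,0],[0,0,0],[0,0,0],[0,0,0]]}' 20
python3 -c "
from h import *
st()
g=grab_frame('scene');crop(g,140,300,100,290,4,'s19.png')
f=grab_frame('top');crop(f,370,490,90,250,4,'t19.png')
"
```

```text
clock: 21.4
tool_pos: [370.6, -304.6, 71.6]
eef_rot: [-180.0, 0.1, 180.0]
wrist_force: [0.2, 0.0, 0.4]
width: 0.005
t 21.4 pos [ 370.6 -304.6   71.6] rot [-180.     0.1  180. ] F [0.2 0.  0.4] w 0.4 q [ 36.2  22.9   0.  120.3  -0.   36.7 126.2]
```

View pics/s19.png

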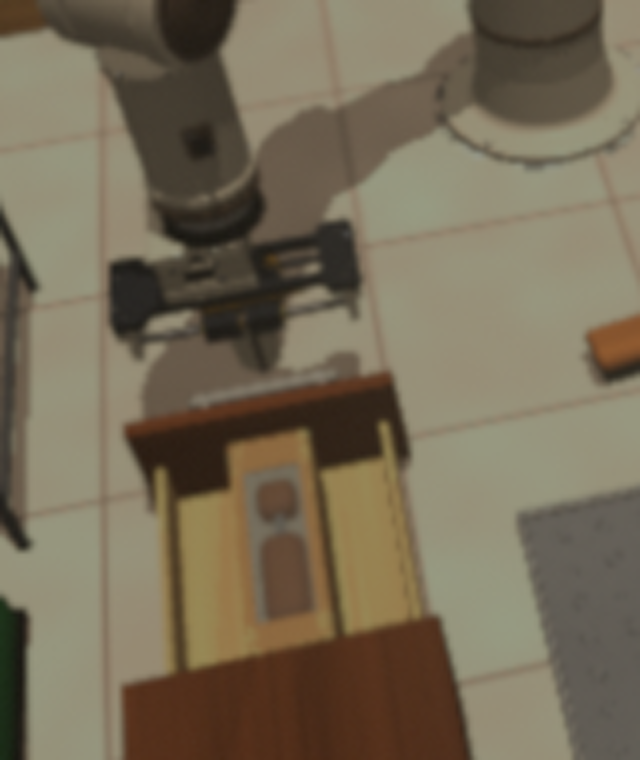

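View pics/t19.png

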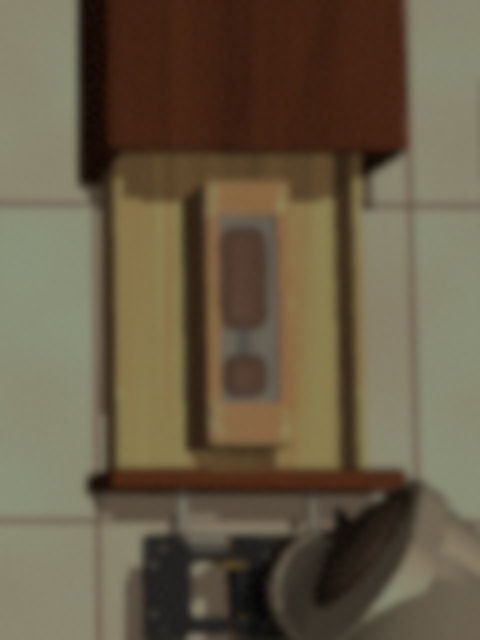

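```bash
python3 -m crank '{"jaw":[1,1,1,1,1],"xyz":[[0,0,0.04],[-0.05,0,0],[-0.05,0,0],[-0.06,0,0],[-0.06,0,0]],"angular":[[0,0,0],[0,0,0],[0,0,0],[0,0,0],[0,0,0]]}'
python3 -m crank '{"jaw":[1,1,1,1,1],"xyz":[[-0.08,0,0],[-0.1,0,0],[-0.1,0,0],[-0.1,0,0],[-0.1,0,0]],"angular":[[0,0,0],[0,0,0],[0,0,0],[0,0,0],[0,0,0]]}'
python3 -c "
from h import *
st()
g=grab_frame('scene');crop(g,140,300,100,290,4,'s20.png')
"
```

```text
clock: 22.0
tool_pos: [391.7, -304.1, 66.5]
eef_rot: [180.0, -0.0, 180.0]
wrist_force: [-1.8, 0.1, 1.5]
width: 0.001
clock: 22.5
tool_pos: [440.4, -304.1, 66.3]
eef_rot: [180.0, -0.0, 180.0]
wrist_force: [-2.5, 0.6, 0.8]
width: 0.0
t 22.5 pos [ 440.4 -304.1   66.3] rot [180.  -0. 180.] F [-2.5  0.6  0.8] w 0.0 q [ 31.9  27.8  -0.2 112.8   0.2  39.4 121.6]
```

View pics/s20.png

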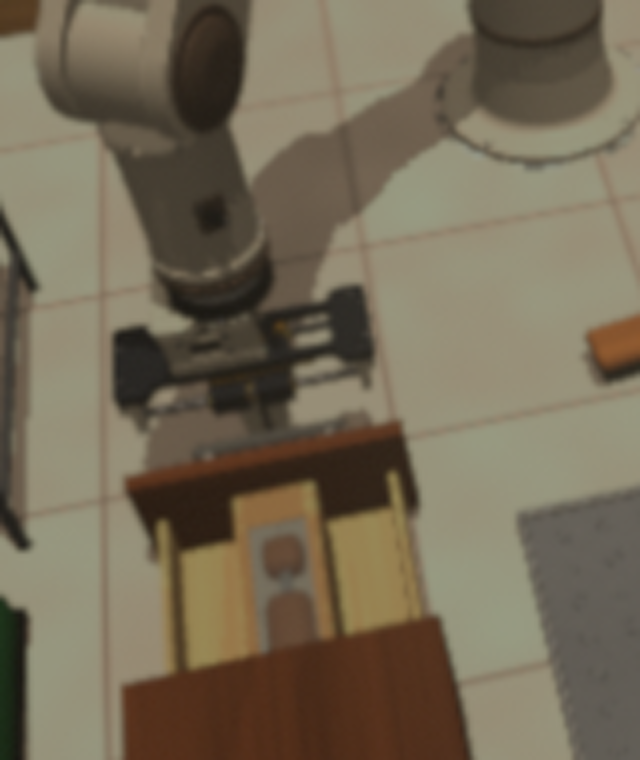

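```bash
python3 -m crank '{"jaw":[1,1,1,1,1],"xyz":[[-0.14,0,0],[-0.14,0,0],[-0.14,0,0],[-0.14,0,0],[-0.14,0,0]],"angular":[[0,0,0],[0,0,0],[0,0,0],[0,0,0],[0,0,0]]}'
python3 -m crank '{"jaw":[1,1,1,1,1],"xyz":[[-0.14,0,0],[-0.14,0,0],[-0.14,0,0],[-0.1,0,0],[-0.1,0,0]],"angular":[[0,0,0],[0,0,0],[0,0,0],[0,0,0],[0,0,0]]}'
python3 -c "
from h import *
st()
g=grab_frame('scene');crop(g,140,300,100,290,4,'s21.png')
"
```

```text
clock: 23.05
tool_pos: [510.7, -304.1, 66.2]
eef_rot: [180.0, -0.0, 180.0]
wrist_force: [-2.4, -0.4, 0.0]
width: 0.004
clock: 23.55
tool_pos: [572.6, -303.9, 66.4]
eef_rot: [180.0, 0.0, 180.0]
wrist_force: [-2.7, 1.2, 0.4]
width: 0.006
t 23.55 pos [ 572.6 -303.9   66.4] rot [180.   0. 180.] F [-2.7  1.2  0.4] w 0.5 q [ 25.8  36.9  -0.3  96.1   0.2  47.  115.4]
```

View pics/s21.png

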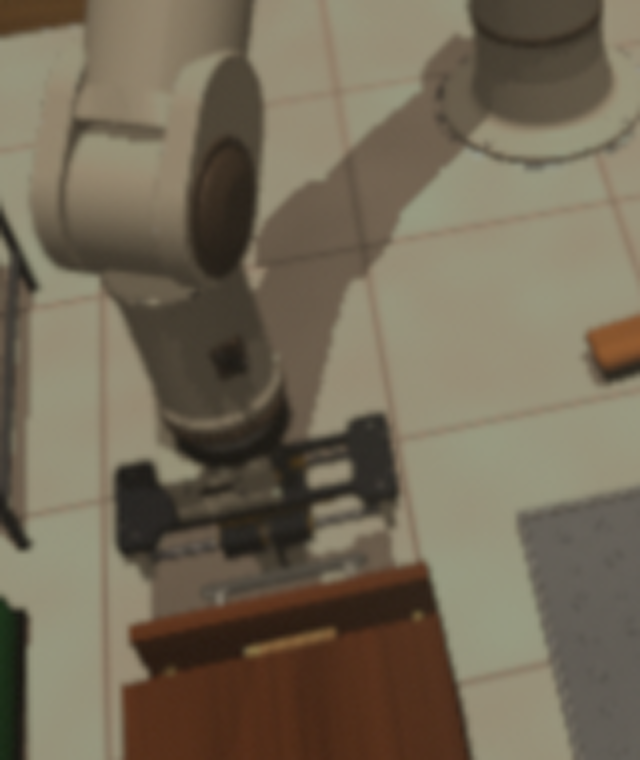

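Remaining about 45 mm; slower, watching the force.

```bash
python3 -m crank '{"jaw":[1,1,1,1,1],"xyz":[[-0.08,0,0],[-0.07,0,0],[-0.06,0,0],[-0.05,0,0],[-0.05,0,0]],"angular":[[0,0,0],[0,0,0],[0,0,0],[0,0,0],[0,0,0]]}'
python3 -m crank '{"jaw":[1,1],"xyz":[[-0.04,0,0],[-0.04,0,0]],"angular":[[0,0,0],[0,0,0]]}'
python3 -m crank '{"jaw":[1,1],"xyz":[[-0.03,0,0],[0,0,0]],"angular":[[0,0,0],[0,0,0]]}'
```

```text
clock: 24.1
tool_pos: [602.8, -304.1, 66.4]
eef_rot: [180.0, -0.0, 179.9]
wrist_force: [-1.4, 1.1, 0.3]
width: 0.002
clock: 24.3
tool_pos: [610.7, -304.1, 66.4]
eef_rot: [180.0, -0.0, 180.0]
wrist_force: [-0.7, 1.1, 1.0]
width: 0.007
clock: 24.5
tool_pos: [612.7, -304.1, 66.3]
eef_rot: [180.0, -0.1, 179.9]
wrist_force: [-3.8, 1.4, 2.1]
width: 0.005
```

```bash
python3 -m crank '{"jaw":[1,1],"xyz":[[-0.03,0,0],[0,0,0]],"angular":[[0,0,0],[0,0,0]]}'
python3 -m crank '{"jaw":[1,1],"xyz":[[-0.03,0,0],[0,0,0]],"angular":[[0,0,0],[0,0,0]]}'
python3 -m crank '{"jaw":[1,1],"xyz":[[-0.03,0,0],[0,0,0]],"angular":[[0,0,0],[0,0,0]]}'
```

```text
clock: 24.7
tool_pos: [612.8, -304.1, 66.2]
eef_rot: [179.9, -0.4, 179.9]
wrist_force: [-11.2, 3.1, 8.3]
width: 0.002
clock: 24.9
tool_pos: [612.8, -304.2, 66.2]
eef_rot: [179.8, -0.7, 179.9]
wrist_force: [-18.7, 4.7, 14.1]
width: 0.007
clock: 25.1
tool_pos: [612.8, -304.1, 66.2]
eef_rot: [179.8, -1.1, 179.8]
wrist_force: [-27.1, 7.3, 21.2]
width: 0.002
```

```bash
python3 -m crank '{"jaw":[1,1,1,1,1],"xyz":[[0.1,0,0],[0.2,0,0],[0.3,0,0],[0.3,0,-0.1],[0,0,-0.4]],"angular":[[0,0,0],[0,0,0],[0,0,0],[0,0,0],[0,0,0]]}'
python3 -m crank '{"jaw":[1,1,1,1,1],"xyz":[[0,0,-0.3],[0.3,0,-0.3],[0.3,0,-0.2],[0,0,0],[0,0,0]],"angular":[[0,0,0],[0,0,0],[0,0,0],[0,0,0],[0,0,0]]}'
python3 -c "
from h import *
st()
g=grab_frame('scene');cv2.imwrite('pics/s22.png',g['color'])
f=grab_frame('top');crop(f,370,490,0,200,4,'t22.png')
"
```

```text
clock: 25.6
tool_pos: [524.7, -303.9, 112.2]
eef_rot: [179.8, -0.6, 179.7]
wrist_force: [0.8, 0.4, -0.4]
width: 0.003
clock: 26.1
tool_pos: [473.4, -305.2, 197.7]
eef_rot: [-179.9, 0.2, 179.9]
wrist_force: [0.1, -0.2, -0.3]
width: 0.005
t 26.1 pos [ 473.4 -305.2  197.7] rot [-179.9    0.2  179.9] F [ 0.1 -0.2 -0.3] w 0.4 q [ 29.9  19.6   0.2 104.1  -0.1  56.  120. ]
```

View pics/s22.png

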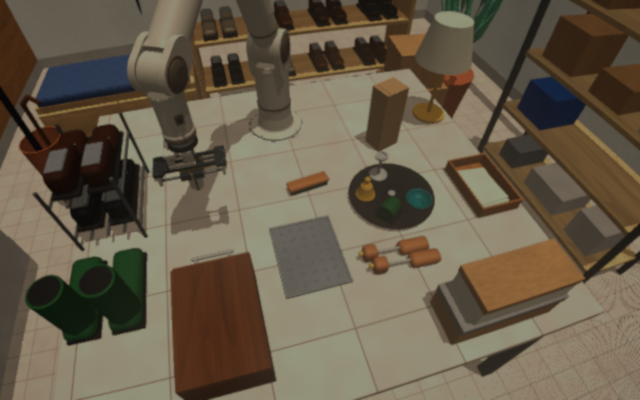

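View pics/t22.png

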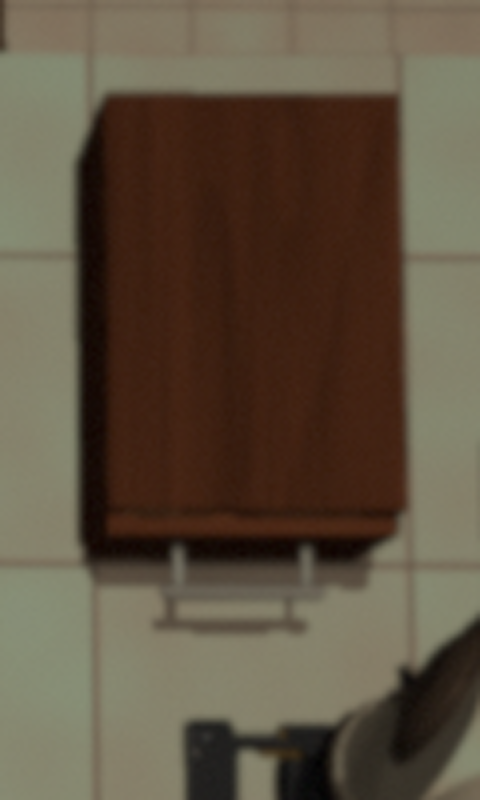

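Run:
```python
from h import *
f=grab_frame("top")
T=lambda l:[((x-1.5)/4+370,(y-1.5)/4) for x,y in l]
print("handle",pix(f,T([(165,594),(325,594)]),78)); print("board edges",pix(f,T([(245,515),(245,538)]),107),"chest",pix(f,T([(245,512)]),125))
```

```text
handle [[ 624.2 -250.1   78. ]
 [ 624.8 -366.9   78. ]]
board edges [[ 676.4 -301.5  107. ]
 [ 659.7 -301.2  107. ]] chest [[ 674.4 -296.6  125. ]]
```

Run:
```python
from h import *
g=grab_frame("scene"); crop(g,155,275,230,310,6,"s23.png")
```

```text
(no output)
```

View pics/s23.png

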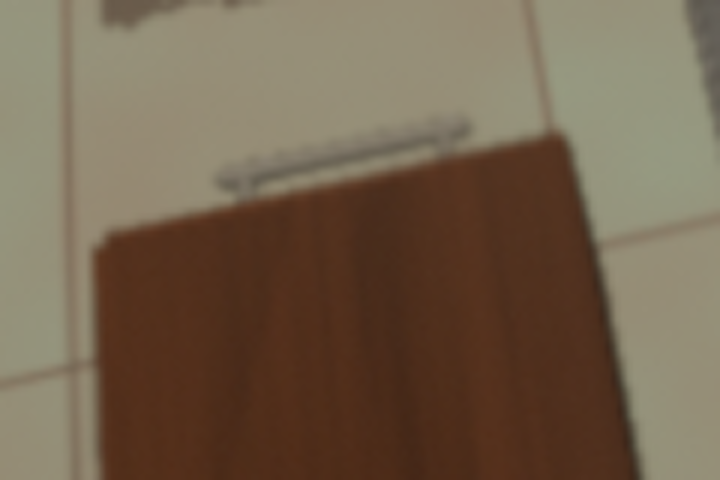

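```bash
python3 -c "
from cell import close_job
print(close_job())"
```

```text
the job is handed in; nothing more can be done
None
```

I tipped the carton over the tray's near rim, laid it flat in the drawer with its window up, pushed the drawer shut, and handed the job in at about 26 s of the 69 s allowed.

- **Standing at the rim:** I lifted the carton off the turntable and stood it on the tiles with its back touching the rim. The sideways force rose there, and the vertical force fell to about zero once it was on the tiles. I let go, and the picture showed it upright and free.
- **Tipping:** I pushed its top slowly. It fell onto the tray by itself, window up, clear of the fingers, with its centre about 70 mm in from the rim.
- **In the drawer:** I picked it up as it lay and took out the roughly 2° tilt from the rim; depth then showed it level within about 0.3°. I lowered it until it touched the floor and let go. By my estimate it lies about 31 mm on the front-board side of the drawer's centre and about 2 mm off centre sideways.
- **Shutting:** I pushed the handle until it stopped and stayed put up to 27 N, then backed the arm well away. The last pictures show no gap between the front board and the chest. The other things look to be where they were, though I only checked that by eye.

**Less certain:**
- **Drawer travel:** the pictures give the handle about 224 mm of travel from its start. That matches fully shut only if the drawer began about 11 mm in, which is within the stated 0 to 13 mm. I rely on the hard stop and the closed gap for "shut".
- **Camera agreement:** the two cameras disagreed by about 4 to 6 mm in x, so I used values between them and felt for contact at the rim and the drawer floor.

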